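# Scan a batch of children's foot casts

### The arm

A 6-joint arm with a two-finger parallel gripper is mounted at the origin on the work surface. World frame = base frame: x ahead of the robot, y to its left, z up, the work surface at z = 0. Lengths are in m, angles in rad, forces in N, time in s.
With the tool pointing down it reaches from about 0.3 to 0.875 m from the base axis. Payload 4.2 kg.
Tool frame: the origin (TCP) lies between the finger pads; the fingertips stand 22 mm ahead of it and the grasp point (between the pads) lies 3 mm ahead of it (arm.tcp_to_tips is the z of the fingertips in the tool frame, in m); z points along the fingers, x is the direction in which the jaws open and shut, and the axes are right-handed (so a half turn about z gives the same grasp; the last joint's range is limited). The gripper opens to 85 mm and grips with 20 to 120 N. Pads are 22 mm wide; open, the fingers measure 114 mm over their backs; the gripper's body (76 mm by 85 mm) begins 54 mm behind the grasp point. The pads swing forward as they close: fully open they stand 13 mm farther back than shut.
Start: joints at [-1.239, 0.32, 1.565, -0, 1.257, -0.02], TCP at [0.198, -0.54, 0.229] pointing down, gripper open.
Joint ranges: [-3.11, 3.11], [-0.84, 2.01], [0.21, 2.61], [-1.34, 4.49], [0.05, 2.63], [-2.56, 2.56]. Speed limits (rad/s): [2.57, 2.57, 3.14, 3.14, 3.14, 3.14].

### API

Orientations are given as a rotation vector (axis times angle).
In Python, from station import get_state, eyes, arm gives the robot as it stands.
- The arm moves only by the tool play_rows, never from a script. Its argument "deltas" is a list of rows, each a list of 4 numbers: the shift along the tool's x, y, z in m, then the turn about the tool's z in degrees. A call has 1 to 5 rows; each row shifts and turns the commanded pose from where the row before left it, along the tool's axes as they then stand; what a row does not reach is not made up. A row lasts 1/12 s, in which the tool goes at most 41.7 mm and 7.16 degrees, less where a joint would pass 70% of its speed; a pose out of reach is approached as far as the arm can. A call is refused whole if a number of a shift passes 0.0417 or a number of a turn 7.16, either way. A call with a gripper value outside its range is refused whole. "fingers" is the closure in counts, from 0 (fully open) to 255 (shut), set as the call begins (left out, the last holds). The fingers move at their own pace and stop on an object; "force" is the grip in N (left out, the last holds). Time passes only in rows, so rows that do not move let the fingers close. It gives the time, the measured TCP pose, the force and the opening at its end, in the units of the state.
- get_state(): the state, without advancing time (a new reading comes with each control period).
- eyes.get_image(name): name is "scene" or "top" or "wrist"; returns a dict with "pixels" (420x560x3 uint8, red, green, blue), "range_z" (420x560 float32, m along the optical axis (not along the pixel's ray), 0 where there is no reading), "camera_matrix" (3x3 intrinsics, pixels), "R" (3x3) and "t" (3): a world point X has camera coordinates R X + t; the wrist camera has in their place "tool_from_camera" (4x4, takes a point from camera to tool coordinates, whose origin is the TCP and whose axes are the tool frame's). Camera axes: x right, y down, z forward; pixel columns grow to the right and rows downward; lengths in m; the calibration is good to about 2 mm. The wrist camera is an equidistant fisheye: a pixel r from the principal point sees the ray r / f radians off the axis. A picture is of the moment at which its call begins: read the wrist's pose just before it.
- arm.hand_in(): hands the job in, once; it reports no verdict.
The state is a dict: "time_s": time; "joints": joint angles; "joint_vel": joint speeds; "tau": joint torques, N m; "tool_pos": TCP position; "eef_rot": TCP orientation; "ft_force": force on the tool from outside, world axes, zero at the start; "wrist_torque": the same for the moment, N m; "grip_width": finger opening in m.
Only numpy, scipy, OpenCV 4.12 (cv2) and the standard library are available. Lean on these libraries where they do the work, as an engineer would, in place of code of your own. Each camera call takes 0.05 s, during which the arm holds its last target.

### The job

Scan the plaster foot casts: stand every cast from the wooden tray upright on the framed scanner bed, feet lengthwise along the frame's short sides (toes either way), and turn the console's dial so that its pointer lines up with the small tab on the scale. When all that is set, swing the sprung lever fully to its stop, pause there a moment and let it spring back; then stand all the casts back in the tray, upright, and turn the dial's pointer back to the zero mark (the long thick tick). Leave the other things on the desk alone; a cast may get knocked aside meanwhile, so check and put it right.

Things in the scene. Friction and masses are not known exactly. Their poses are not given: they have to be found in the camera images.
- cast_a_ankle (a point): The shortest plaster cast of a child's foot (may be absent): 111 mm long, 45 wide, 90 high, 150 to 300 g, on its sole. This point: middle of the ankle stump, 62 mm above the sole; x to the toes, z up. Stump 36 mm along the foot by 32 across, from 35 to 90 mm above the sole; instep before it at most 42 mm high. Foot reaches 34 mm behind and 77 mm ahead. Grip the stump lengthwise from above.
- cast_b_ankle (a point): The middle plaster cast of a child's foot (may be absent): 117 mm long, 45 wide, 90 high, 150 to 300 g, on its sole. This point: middle of the ankle stump, 62 mm above the sole; x to the toes, z up. Stump 36 mm along the foot by 32 across, from 35 to 90 mm above the sole; instep before it at most 42 mm high. Foot reaches 34 mm behind and 83 mm ahead. Grip the stump lengthwise from above.
- cast_c_ankle (a point): The longest plaster cast of a child's foot (may be absent): 120 mm long, 45 wide, 90 high, 150 to 300 g, on its sole. This point: middle of the ankle stump, 62 mm above the sole; x to the toes, z up. Stump 36 mm along the foot by 32 across, from 35 to 90 mm above the sole; instep before it at most 42 mm high. Foot reaches 34 mm behind and 86 mm ahead. Grip the stump lengthwise from above.
- tray: Wooden carrier tray, fixed to the desk, 190 mm (x) by 250 mm (y), walls 6 mm thick and 30 mm high, floor 5 mm above the desk. It holds the casts at the start, side by side along its y. Origin: centre of its underside, z up.
- bed: Flat scanner bed, fixed to the desk: dark plate 16 mm above the desk inside a white frame 190 mm (x, its short side) by 250 mm (y), frame 6 mm thick, its top 34 mm above the desk. There is room for three casts side by side along its y. Origin: centre of its underside, z up.
- console: White control console, fixed, 170 mm (x) by 240 mm (y), 50 mm high. On top, dial and lever. Origin: centre of its underside, z up. Bed, tray and console swap places from start to start.
- dial (a joint): Angle of the black dial (rad), growing clockwise from above; 0 when its white pointer stands at the zero mark, the long thick tick on the console's +x side of the dial. Ticks every 15 degrees up to 300 degrees. Stops at -0.5 and 5.6; friction 0.04 N m, stays where left.
- dial_grip (a point): On the dial's axis, 28 mm above the console's top, in the middle of the dial's grip bar: bar 50 mm long, 14 mm thick, from 10 to 42 mm above the console's top, on a skirt of 52 mm diameter. x points along the bar to the pointer, z up.
- dial_pointer (a point): End of the dial's pointer, 40 mm from its axis, 5 mm above the console's top.
- mark_tip (a point): Inner end of the dark steel tab that sits on the scale's rim, 40 mm from the dial's axis, at the pointer's height. The tab only marks the wanted setting; it is stiff, stays put and stands no higher than 8 mm above the console.
- mark (a joint): Angle of the tab on the scale (rad), counted as the dial's: the dial is set when joint dial equals joint mark.
- lever (a joint): Angle of the sprung lever (rad): 0 at rest, 1.1 at its stop; grows clockwise from above, the post then moving towards the console's +y. Spring: about 1 N at the post to leave rest, 3.5 N at the stop; it springs back when let go.
- lever_post (a point): Upright black post at the end of the lever's arm, 14 mm in diameter, from 11 to 51 mm above the console's top; this point is on its axis 31 mm above the console's top. The steel arm below it lies 5.5 to 12.5 mm above the top.
- lever_hinge (a point): On the lever's vertical hinge axis, 70 mm from the post, 31 mm above the console's top.
- pen_cup: White empty cup, 72 mm wide, 95 mm high; bystander. Origin: centre of its underside.
- mouse: Black computer mouse, 100 by 58 by 26 mm; bystander. Origin: centre of its underside.
- tape_roll: Grey roll of tape lying flat, 80 mm across, 24 mm high; bystander. Origin: centre of its underside.
Not all that is in view belongs to the job. Leave any pink look-alike of the part that bears cast_b_ankle alone. What is shaped like the part that bears cast_a_ankle but yellow is not meant.

How it is judged:
By the outcome, as a careful person would: the job done as asked, in the order asked, and still so for the second after the job is handed in, with the robot touching nothing.
Of cast_a, cast_b, cast_c only 2 to 3 are there at a start; the rules pass over those that are not, and their reading is None.
At some moment in a run one of cast_a, cast_b, cast_c may be knocked a few centimetres aside while the robot is not near it.
It also fails if it takes over 210 s, if anything falls off the work surface, if the arm or the gripper's body presses on something with over 40 N, if the wrist force passes 120 N, or if a joint passes its speed limit or range.

## Working session

There is one attempt and no reset: what is moved stays moved. The work goes in short steps, Python scripts to look and compute and a tool call to move; the robot and the scene stay as the last step left them, time stands still between calls to the robot, and variables do not carry over. Pictures are saved under pics/ and viewed, and the job is handed in when it is done.

Besides the shell and the picture viewer there is one more tool, called after "Request:" by a JSON object that holds its "method" and its "body". play_rows: Moves the arm, as the interface text tells. Its arguments: {"type":"object","properties":{"deltas":{"type":"array"},"fingers":{"type":"number"},"force":{"type":"number"}},"required":["deltas"]}

```bash
ls; mkdir -p pics; python3 - <<'E'
from station import get_state, eyes, arm
import cv2
s=get_state();print(s)
for n in("scene","top","wrist"):
    d=eyes.get_image(n);cv2.imwrite(f"pics/{n}0.png",d["pixels"][:,:,::-1])
    print(n,d["camera_matrix"].tolist(),{k:d[k].tolist() for k in("R","t","tool_from_camera") if k in d})
print([a for a in dir(arm) if a[0]!='_'],arm.tcp_to_tips)
E
```

```text
pics
{'time_s': 0.0, 'joints': array([-1.23902907e+00,  3.20247464e-01,  1.56568328e+00,  7.67838518e-06,
        1.25740106e+00, -1.99866270e-02]), 'joint_vel': array([ 0.00088456, -0.00041824,  0.00050136,  0.00064649, -0.00083363,
       -0.0003743 ]), 'tau': array([-4.62273317e-05, -4.15516269e+01, -2.34159458e+01, -7.87907493e-05,
        8.30317877e-03, -8.52447499e-07]), 'tool_pos': array([ 0.19796389, -0.5393259 ,  0.22770614]), 'eef_rot': array([-2.57501442e+00,  1.79789622e+00,  2.20072589e-03]), 'ft_force': array([-0.16567016, -0.16767154, -0.51029831]), 'wrist_torque': array([ 0.04156684, -0.04656241,  0.00097022]), 'grip_width': 0.08551953668240528}
scene [[479.91705946169344, 0.0, 281.7824073750455], [0.0, 479.91705946169344, 210.51001971758117], [0.0, 0.0, 1.0]] {'R': [[0.5286453788038468, 0.8487807247887175, 0.010263756450592127], [0.455839028811362, -0.2736682729622856, -0.8469453678875363], [-0.716062038710091, 0.45241237560546416, -0.5315808490882349]], 't': [-0.29503089907902946, -0.16520728133566248, 1.4671339176958889]}
top [[403.2281098488297, 0.0, 276.58498293961867], [0.0, 403.2281098488297, 207.51550238630205], [0.0, 0.0, 1.0]] {'R': [[-0.0068077478729285405, -0.9999021707203257, 0.012218983496167202], [-0.9903777964049394, 0.00505287779673179, -0.1382978264979903], [0.13822255589083698, -0.013042906683414707, -0.9903153071765842]], 't': [-0.00636646494358742, 0.5643138224594126, 1.0549990367009225]}
wrist [[325.19226210127806, 0.0, 283.6422564123889], [0.0, 325.19226210127806, 211.89722569798613], [0.0, 0.0, 1.0]] {'tool_from_camera': [[0.9999998075057649, -0.000284165565843881, 0.0005515780671602411, -0.00024983282642032645], [9.86623205389727e-05, 0.9504755342021608, 0.31079937121696743, -0.08072065734697079], [-0.0006125799372241554, -0.3107992569699083, 0.9504753792775344, -0.14556576099394236], [0.0, 0.0, 0.0, 1.0]]}
['MotionError', 'hand_in', 'tcp_to_tips'] 0.022
```

View pics/top0.png

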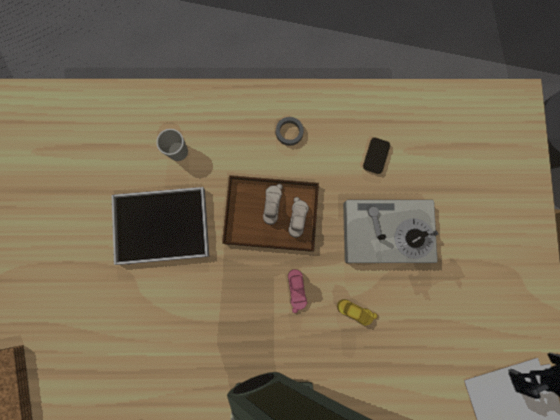

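View pics/scene0.png

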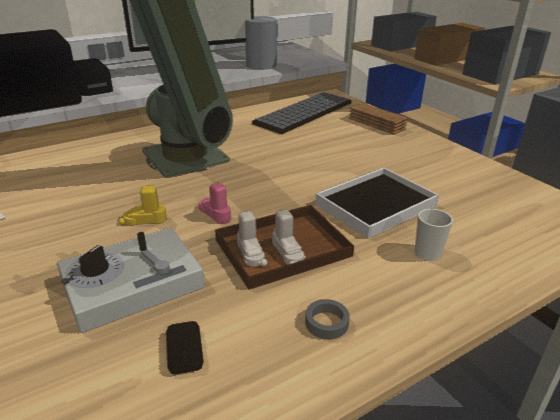

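View pics/wrist0.png

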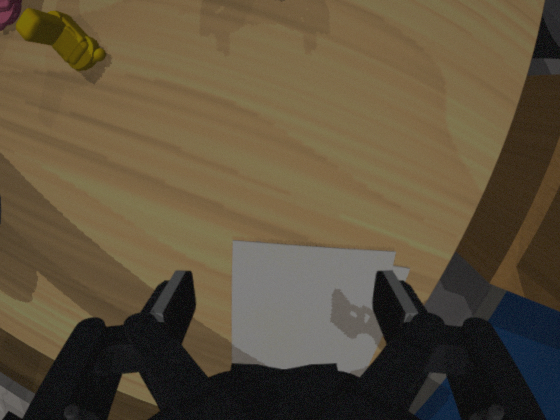

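```bash
cat > h.py <<'E'
from station import get_state, eyes, arm
import numpy as np, cv2
from scipy.spatial.transform import Rotation as Ro
def cloud(n,d=None):
    d=d or eyes.get_image(n); K=d["camera_matrix"]; z=d["range_z"].astype(float)
    v,u=np.mgrid[:z.shape[0],:z.shape[1]]
    x=(u-K[0,2])/K[0,0]; y=(v-K[1,2])/K[1,1]
    P=np.stack([x*z,y*z,z],-1); W=(P-d["t"])@d["R"]
    W[z==0]=np.nan
    return d,W
def wcloud():
    s=get_state(); d=eyes.get_image("wrist"); K=d["camera_matrix"]; z=d["range_z"].astype(float)
    v,u=np.mgrid[:z.shape[0],:z.shape[1]]
    a=(u-K[0,2])/K[0,0]; b=(v-K[1,2])/K[1,1]; th=np.hypot(a,b)+1e-9
    k=np.tan(np.minimum(th,1.5))/th
    P=np.stack([a*k*z,b*k*z,z],-1); T=d["tool_from_camera"]
    Q=P@T[:3,:3].T+T[:3,3]
    W=Q@Ro.from_rotvec(s["eef_rot"]).as_matrix().T+s["tool_pos"]
    W[(z==0)|(th>1.4)]=np.nan
    return d,W
def wpix(X,d,s):  # world->wrist pixel
    T=d["tool_from_camera"]; K=d["camera_matrix"]
    q=Ro.from_rotvec(s["eef_rot"]).as_matrix().T@(np.array(X)-s["tool_pos"])
    c=T[:3,:3].T@(q-T[:3,3]); r=np.hypot(c[0],c[1]); th=np.arctan2(r,c[2])
    return K[0,2]+K[0,0]*th*c[0]/r, K[1,2]+K[0,0]*th*c[1]/r
def tool():
    s=get_state(); R=Ro.from_rotvec(s["eef_rot"]).as_matrix()
    yaw=np.degrees(np.arctan2(R[1,0],R[0,0]))
    return s,R,yaw
def to(x,y,z,yaw=None):
    """tool-frame shift to goal, and yaw turn (about tool z, = minus world turn)"""
    s,R,y0=tool(); g=np.array([x,y,z])-s["tool_pos"]
    print("t",round(s["time_s"],2),"pos",s["tool_pos"].round(4),"yaw",round(y0,2),"j6",round(s["joints"][5],2),"f",s["ft_force"].round(1),"w",round(s["grip_width"],4))
    print("tool shift",(R.T@g).round(4), "if turned first:", end=" ")
    if yaw is not None:
        dy=(yaw-y0+90)%180-90
        R2=R@Ro.from_euler('z',-dy,degrees=True).as_matrix()
        print((R2.T@g).round(4),"turn",round(-dy,2),"or",round(-dy-np.sign(-dy)*180,2))
    else: print()
def save(img,name,box=None,f=1):
    if box: u0,v0,u1,v1=box; img=img[v0:v1,u0:u1]
    if f!=1: img=cv2.resize(img,None,fx=f,fy=f,interpolation=cv2.INTER_CUBIC)
    cv2.imwrite(f"pics/{name}.png",img[:,:,::-1])
E
python3 - <<'E'
from h import *
d,W=cloud("top")
np.savez("/tmp/top0.npz",W=W,p=d["pixels"])
save(d["pixels"],"t_con",(335,185,445,275),7)
save(d["pixels"],"t_tray",(215,170,325,258),7)
for n,p in dict(bedTL=(116,191),bedTR=(203,188),bedBL=(118,264),bedBR=(208,257),bedc=(161,226),trayTL=(230,178),trayTR=(318,182),trayBL=(224,247),trayBR=(314,253),trayc=(250,230),conTL=(347,202),conTR=(434,202),conBL=(347,262),conBR=(437,262),conc=(355,230)).items(): print(n,W[p[1],p[0]].round(3))
m=(W[...,2]>0.08)&(W[...,2]<.11)&(W[...,0]>0.3)
n,l,st,c=cv2.connectedComponentsWithStats(m.astype(np.uint8))
for i in range(1,n):
    if st[i,4]>15: print(c[i].round(),st[i,4],W[l==i].mean(0).round(4),W[l==i].min(0).round(3),W[l==i].max(0).round(3))
print(tool())
E
```

```text
bedTL [0.619 0.441 0.001]
bedTR [0.621 0.192 0.029]
bedBL [0.415 0.415 0.029]
bedBR [ 0.433  0.18  -0.001]
bedc [0.518 0.308 0.016]
trayTL [0.649 0.118 0.03 ]
trayTR [ 0.643 -0.129 -0.003]
trayBL [0.46  0.136 0.001]
trayBR [ 0.442 -0.113 -0.001]
trayc [0.506 0.064 0.009]
conTL [ 0.578 -0.201  0.045]
conTR [ 0.583 -0.456 -0.001]
conBL [ 0.416 -0.196  0.041]
conBR [ 0.415 -0.455 -0.003]
conc [ 0.501 -0.218  0.052]
[169. 141.] 222 [0.7357 0.2733 0.0908] [0.699 0.235 0.08 ] [0.769 0.307 0.102]
[271. 208.] 163 [0.5544 0.0066 0.0923] [ 0.538 -0.01   0.08 ] [0.572 0.024 0.098]
[298. 222.] 164 [ 0.5187 -0.0635  0.0921] [ 0.501 -0.08   0.08 ] [ 0.538 -0.046  0.098]
[419. 237.] 110 [ 0.4789 -0.3746  0.0901] [ 0.463 -0.4    0.08 ] [ 0.495 -0.352  0.097]
[382. 236.] 34 [ 0.4803 -0.2781  0.0954] [ 0.474 -0.285  0.08 ] [ 0.487 -0.273  0.104]
[297. 283.] 169 [ 0.3656 -0.0593  0.0875] [ 0.347 -0.075  0.081] [ 0.382 -0.044  0.092]
[353. 307.] 40 [ 0.3049 -0.2005  0.0857] [ 0.301 -0.217  0.081] [ 0.311 -0.188  0.089]
({'time_s': 0.2, 'joints': array([-1.23901116e+00,  3.20037481e-01,  1.56518615e+00,  8.21234656e-06,
        1.25740833e+00, -2.00297242e-02]), 'joint_vel': array([-0.00025191, -0.00426976, -0.00364763, -0.00160552, -0.00012829,
       -0.00042237]), 'tau': array([-2.06456398e-04, -4.15416491e+01, -2.34123141e+01, -1.91071479e-05,
        6.05132809e-03, -1.76725177e-05]), 'tool_pos': array([ 0.19804374, -0.53952558,  0.2280198 ]), 'eef_rot': array([-2.57540702e+00,  1.79805378e+00,  1.31211293e-03]), 'ft_force': array([ 0.10052268,  0.18962114, -0.16210523]), 'wrist_torque': array([0.02933287, 0.07504954, 0.00935625]), 'grip_width': 0.08546057632157128}, array([[ 3.44599549e-01, -9.38749722e-01, -3.31147741e-04],
       [-9.38749206e-01, -3.44599707e-01,  9.85167937e-04],
       [-1.03893954e-03, -2.86237479e-05, -9.99999460e-01]]), np.float64(-69.8426359911282))
```

View pics/t_con.png

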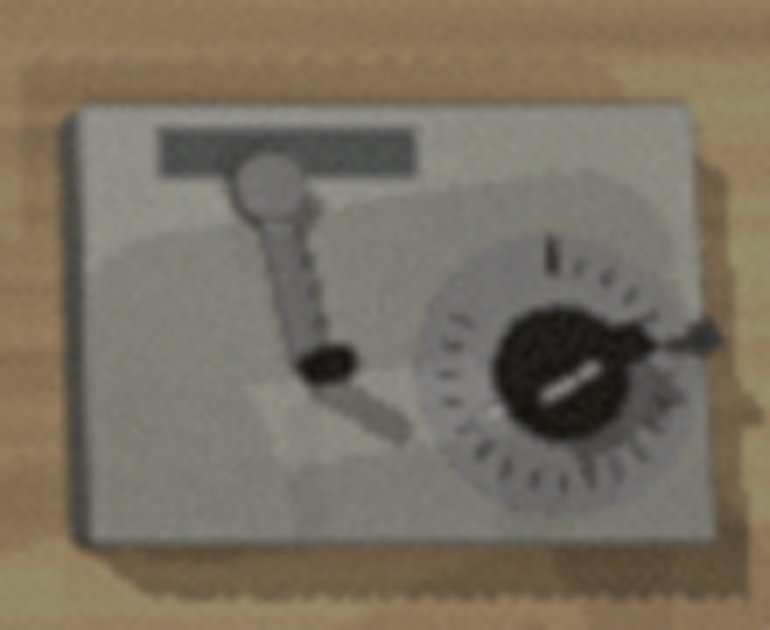

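View pics/t_tray.png

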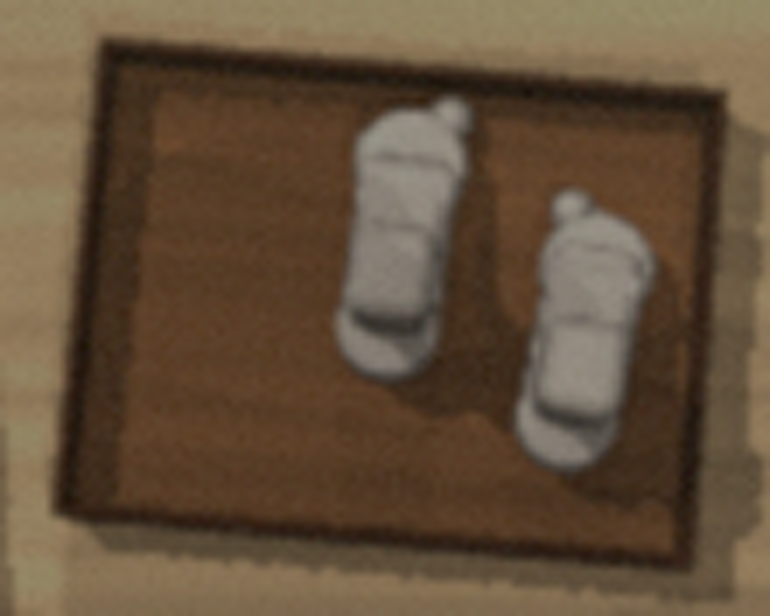

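```bash
python3 - <<'E'
from h import *
W=np.load("/tmp/top0.npz")["W"]
def fit(name,box,zlo,zhi):
    x0,x1,y0,y1=box
    m=(W[...,0]>x0)&(W[...,0]<x1)&(W[...,1]>y0)&(W[...,1]<y1)&(W[...,2]>zlo)&(W[...,2]<zhi)
    m=cv2.morphologyEx(m.astype(np.uint8),cv2.MORPH_OPEN,np.ones((2,2)))>0
    P=W[m][:,:2].astype(np.float32)
    print(name,len(P),cv2.minAreaRect(P*1000),np.median(W[m][:,2]))
fit("bed",(.38,.66,.15,.46),.024,.045)
fit("tray",(.40,.69,-.145,.15),.02,.038)
fit("con",(.38,.62,-.48,-.17),.045,.056)
to(0.48,-0.30,0.27,-90)
E
```

```text
bed 843 ((516.8565063476562, 307.9261474609375), (188.4043731689453, 248.1866455078125), 4.8474345207214355) nan
tray 1127 ((551.8914184570312, 3.377227783203125), (255.13522338867188, 192.74452209472656), 84.84215545654297) nan
con 4903 ((486.00921630859375, -332.86700439453125), (258.6207580566406, 165.5857391357422), 84.67326354980469) nan
t 0.2 pos [ 0.198  -0.5395  0.228 ] yaw -69.84 j6 -0.02 f [ 0.1  0.2 -0.2] w 0.0855
tool shift [-0.1277 -0.3472 -0.0418] if turned first: [-0.2396 -0.2819 -0.0418] turn 20.16 or -159.84
```

Request:
{"method": "play_rows", "body": {"deltas": [[-0.0103,-0.0395,-0.0024,0],[-0.0103,-0.0395,-0.0024,0],[-0.0103,-0.0395,-0.0024,0],[-0.0103,-0.0395,-0.0024,0],[-0.0103,-0.0395,-0.0024,0]]}}

```text
time_s: 0.62
tool_pos: [0.3669, -0.4221, 0.2406]
eef_rot: [-2.575, 1.799, 0.0]
ft_force: [0.2, -0.7, -0.3]
grip_width: 0.0853
```

Request:
{"method": "play_rows", "body": {"deltas": [[-0.0103,-0.0395,-0.0024,0],[-0.0103,-0.0395,-0.0024,0],[-0.0103,-0.0395,-0.0024,0],[-0.0103,-0.0395,-0.0024,0],[0,0,0,7]]}}

```text
time_s: 1.03
tool_pos: [0.5055, -0.3259, 0.25]
eef_rot: [-2.462, 1.945, -0.003]
ft_force: [-0.9, -0.8, -0.2]
grip_width: 0.0853
```

Request:
{"method": "play_rows", "body": {"deltas": [[0,0,0,7],[0,0,0,6],[0,0,0,0],[0,0,0,0]]}}

```text
time_s: 1.37
tool_pos: [0.4999, -0.3301, 0.2499]
eef_rot: [2.228, -2.215, -0.001]
ft_force: [0.2, 0.7, -0.3]
grip_width: 0.0851
```

```bash
python3 - <<'E'
from h import *
to(0.48,-0.30,0.27,-90)
d,W=wcloud()
save(d["pixels"],"w1")
np.savez("/tmp/w1.npz",W=W,p=d["pixels"])
E
```

```text
t 1.37 pos [ 0.4999 -0.3301  0.2499] yaw -89.68 j6 0.96 f [ 0.2  0.7 -0.3] w 0.0851
tool shift [-0.0303  0.0197 -0.0201] if turned first: [-0.0302  0.0199 -0.0201] turn 0.32 or -179.68
```

View pics/w1.png

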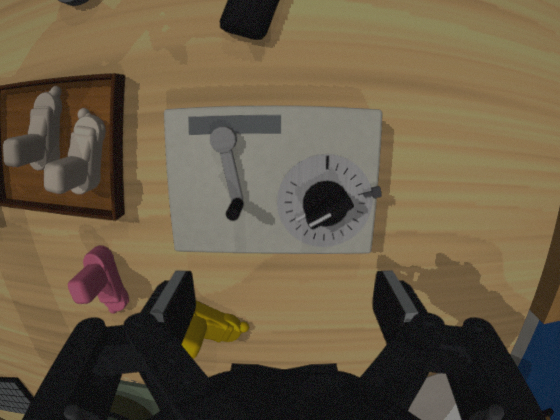

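```bash
cat >> h.py <<'E'
def ortho(d,s,x0,x1,y0,y1,z,res=0.0005):
    xs=np.arange(x1,x0,-res); ys=np.arange(y1,y0,-res)
    X,Y=np.meshgrid(xs,ys,indexing='ij'); P=np.stack([X,Y,np.full_like(X,z)],-1)
    T=d["tool_from_camera"]; K=d["camera_matrix"]
    q=(P-s["tool_pos"])@Ro.from_rotvec(s["eef_rot"]).as_matrix()
    c=(q-T[:3,3])@T[:3,:3]; r=np.hypot(c[...,0],c[...,1])+1e-12; th=np.arctan2(r,c[...,2])
    u=K[0,2]+K[0,0]*th*c[...,0]/r; v=K[1,2]+K[0,0]*th*c[...,1]/r
    return cv2.remap(d["pixels"],u.astype(np.float32),v.astype(np.float32),cv2.INTER_CUBIC)
E
python3 - <<'E'
from h import *
s=get_state();d=eyes.get_image("wrist")
o=ortho(d,s,.39,.59,-.47,-.20,.050,.0004)
save(o,"o1")
W=np.load("/tmp/w1.npz")["W"]
m=(W[...,0]>.38)&(W[...,0]<.62)&(W[...,1]>-.48)&(W[...,1]<-.18)&(W[...,2]>.045)&(W[...,2]<.056)
print(cv2.minAreaRect(W[m][:,:2].astype(np.float32)*1000),np.median(W[m][:,2]))
for lo,hi in((.08,.1),(.098,.11)):
  mm=(W[...,0]>.38)&(W[...,0]<.62)&(W[...,1]>-.48)&(W[...,1]<-.18)&(W[...,2]>lo)&(W[...,2]<hi)
  n,l,st,c=cv2.connectedComponentsWithStats(mm.astype(np.uint8))
  for i in range(1,n):
    if st[i,4]>15: print(c[i].round(),st[i,4],W[l==i].mean(0).round(4),W[l==i].min(0).round(3),W[l==i].max(0).round(3))
E
```

```text
((500.41253662109375, -316.0378723144531), (240.9594268798828, 169.77772521972656), 89.83763122558594) 0.0502729968064386
[329. 211.] 769 [ 0.4815 -0.3746  0.0905] [ 0.464 -0.399  0.08 ] [ 0.497 -0.352  0.095]
[235. 207.] 95 [ 0.4861 -0.2823  0.0917] [ 0.478 -0.286  0.08 ] [ 0.489 -0.275  0.1  ]
[232. 213.] 144 [ 0.4825 -0.2801  0.1006] [ 0.475 -0.286  0.098] [ 0.489 -0.274  0.103]
```

View pics/o1.png

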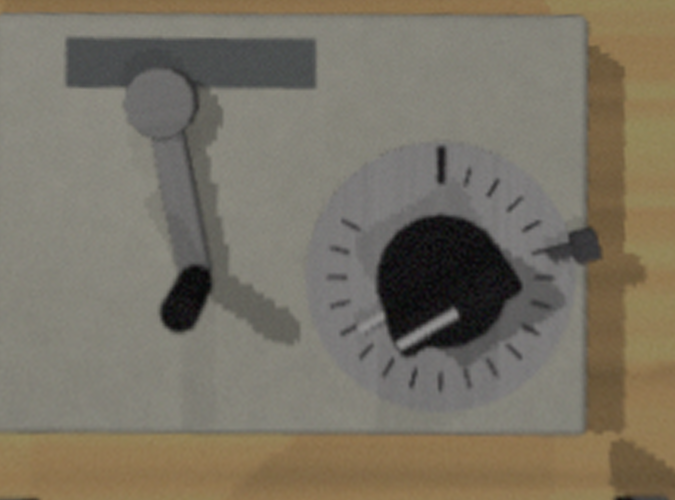

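```bash
python3 - <<'E'
from h import *
to(0.4795,-0.3755,0.16,-149)
E
```

```text
t 1.47 pos [ 0.4997 -0.3304  0.25  ] yaw -89.75 j6 0.96 f [0.1 0.4 0.7] w 0.0855
tool shift [0.045  0.0204 0.09  ] if turned first: [ 0.0406 -0.0283  0.09  ] turn 59.25 or -120.75
```

Request:
{"method": "play_rows", "body": {"deltas": [[0.015,0.0068,0.03,0],[0.015,0.0068,0.03,0],[0.015,0.0068,0.03,0],[0,0,0,7],[0,0,0,7]]}}

```text
time_s: 1.88
tool_pos: [0.4778, -0.3756, 0.1575]
eef_rot: [1.929, -2.478, -0.008]
ft_force: [-0.1, -0.3, -0.0]
grip_width: 0.0849
```

Request:
{"method": "play_rows", "body": {"deltas": [[0,0,0,7],[0,0,0,7],[0,0,0,7],[0,0,0,7],[0,0,0,7]]}}

```text
time_s: 2.3
tool_pos: [0.4794, -0.3756, 0.1602]
eef_rot: [-1.097, 2.944, -0.0]
ft_force: [0.4, 0.1, -1.1]
grip_width: 0.0856
```

Request:
{"method": "play_rows", "body": {"deltas": [[0,0,0,7],[0,0,0,3.2],[0,0,0,0],[0,0,0,0]]}}

```text
time_s: 2.63
tool_pos: [0.4795, -0.3755, 0.1602]
eef_rot: [-0.842, 3.027, -0.0]
ft_force: [1.3, -0.9, -0.2]
grip_width: 0.0852
```

```bash
python3 - <<'E'
from h import *
to(0.4795,-0.3755,0.088,-149)
s=get_state();d=eyes.get_image("wrist")
save(d["pixels"],"w2")
o=ortho(d,s,.39,.59,-.47,-.27,.055,.0004)
save(o,"o2")
d,W=wcloud()
m=(np.hypot(W[...,0]-.4795,W[...,1]+.3755)<.03)&(W[...,2]>.087)&(W[...,2]<.097)
print(m.sum(),cv2.minAreaRect(W[m][:,:2].astype(np.float32)*1000),np.median(W[m],0))
E
```

```text
t 2.63 pos [ 0.4795 -0.3755  0.1602] yaw -148.92 j6 1.92 f [ 1.3 -0.9 -0.2] w 0.0852
tool shift [-0.      0.      0.0722] if turned first: [-0.      0.      0.0722] turn 0.08 or -179.92
1292 ((479.7364196777344, -376.4997253417969), (13.468667984008789, 49.816253662109375), 30.650331497192383) [ 0.48076859 -0.37825203  0.09180057]
```

View pics/w2.png

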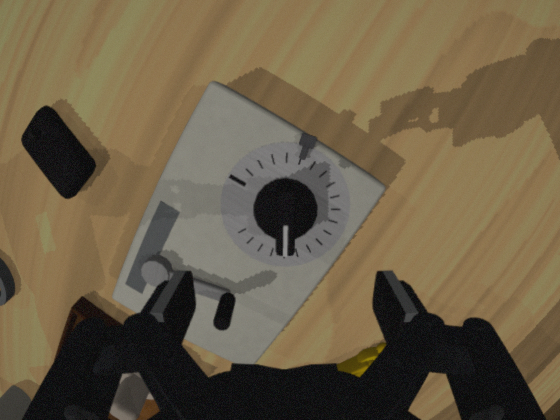

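View pics/o2.png

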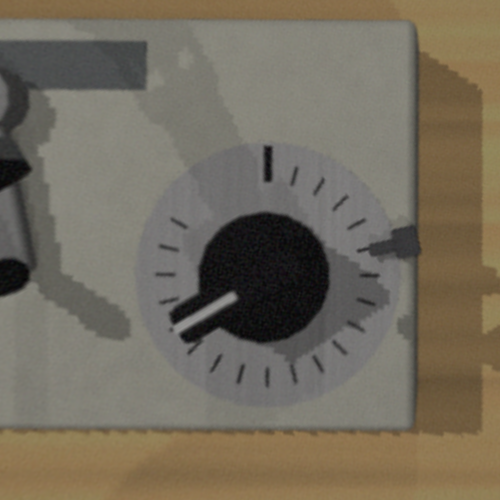

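Request:
{"method": "play_rows", "body": {"deltas": [[0.0003,-0.001,0.024,0.4],[0,0,0.024,0],[0,0,0.024,0],[0,0,0,0],[0,0,0,0]]}}

```text
time_s: 3.15
tool_pos: [0.4794, -0.3759, 0.0873]
eef_rot: [0.829, -3.029, -0.003]
ft_force: [-0.2, -0.2, 0.1]
grip_width: 0.0858
```

Request:
{"method": "play_rows", "body": {"deltas": [[0,0,0,0],[0,0,0,0],[0,0,0,0],[0,0,0,0],[0,0,0,0]], "fingers": 255, "force": 30}}

```text
time_s: 3.57
tool_pos: [0.4802, -0.3766, 0.089]
eef_rot: [-0.828, 3.03, -0.002]
ft_force: [0.2, -0.1, -0.3]
grip_width: 0.0255
```

Request:
{"method": "play_rows", "body": {"deltas": [[0,0,0,0],[0,0,0,0],[0,0,0,0],[0,0,0,0],[0,0,0,0]]}}

```text
time_s: 3.98
tool_pos: [0.4794, -0.3769, 0.0887]
eef_rot: [0.828, -3.03, 0.002]
ft_force: [-4.4, -2.2, 5.1]
grip_width: 0.0109
```

Request:
{"method": "play_rows", "body": {"deltas": [[0,0,0,-4],[0,0,0,-4],[0,0,0,-4],[0,0,0,-4],[0,0,0,-4]]}}

```text
time_s: 4.4
tool_pos: [0.4796, -0.3768, 0.0887]
eef_rot: [1.346, -2.838, 0.001]
ft_force: [-4.5, -2.2, 5.3]
grip_width: 0.0109
```

Request:
{"method": "play_rows", "body": {"deltas": [[0,0,0,-6],[0,0,0,-6],[0,0,0,-6],[0,0,0,-6],[0,0,0,-6]]}}

```text
time_s: 4.82
tool_pos: [0.4798, -0.3764, 0.0887]
eef_rot: [2.037, -2.392, 0.0]
ft_force: [-3.1, 0.2, 6.0]
grip_width: 0.0106
```

Request:
{"method": "play_rows", "body": {"deltas": [[0,0,0,-6],[0,0,0,-6],[0,0,0,-6],[0,0,0,-6],[0,0,0,-6]]}}

```text
time_s: 5.23
tool_pos: [0.4797, -0.376, 0.0887]
eef_rot: [-2.586, 1.783, 0.001]
ft_force: [-2.9, 0.1, 6.3]
grip_width: 0.0108
```

Request:
{"method": "play_rows", "body": {"deltas": [[0,0,0,-6],[0,0,0,-6],[0,0,0,-6],[0,0,0,-6],[0,0,0,-6]]}}

```text
time_s: 5.65
tool_pos: [0.4795, -0.3757, 0.0887]
eef_rot: [-2.959, 1.053, 0.002]
ft_force: [-4.1, 0.5, 6.3]
grip_width: 0.0107
```

Request:
{"method": "play_rows", "body": {"deltas": [[0,0,0,-6],[0,0,0,-6],[0,0,0,-6],[0,0,0,-6],[0,0,0,-6]]}}

```text
time_s: 6.07
tool_pos: [0.4791, -0.3755, 0.0887]
eef_rot: [-3.13, 0.251, 0.003]
ft_force: [-4.8, 1.8, 7.1]
grip_width: 0.0112
```

Request:
{"method": "play_rows", "body": {"deltas": [[0,0,0,-6],[0,0,0,-6],[0,0,0,-6],[0,0,0,-6],[0,0,0,0]]}}

```text
time_s: 6.48
tool_pos: [0.4788, -0.3756, 0.0887]
eef_rot: [-3.114, -0.403, 0.003]
ft_force: [-5.6, 0.8, 8.0]
grip_width: 0.0109
```

```bash
python3 - <<'E'
from h import *
to(0.4797,-0.3765,0.088,15)
print(get_state()["wrist_torque"])
E
```

```text
t 6.48 pos [ 0.4788 -0.3756  0.0887] yaw 14.75 j6 -0.94 f [-5.6  0.8  8. ] w 0.0109
tool shift [0.0007 0.0011 0.0007] if turned first: [0.0006 0.0012 0.0007] turn -0.25 or 179.75
[ 0.2336992   0.87425827 -0.02356816]
```

Request:
{"method": "play_rows", "body": {"deltas": [[0,0,0,0],[0,0,0,0],[0,0,0,0],[0,0,0,0],[0,0,0,0]], "fingers": 0}}

```text
time_s: 6.9
tool_pos: [0.4802, -0.3762, 0.0878]
eef_rot: [-3.116, -0.398, -0.0]
ft_force: [-0.1, -0.1, 0.2]
grip_width: 0.0708
```

Request:
{"method": "play_rows", "body": {"deltas": [[0,0,0,0],[0,0,-0.025,0],[0,0,-0.025,0],[0,0,-0.025,0],[0,0,0,0]]}}

```text
time_s: 7.32
tool_pos: [0.4824, -0.3783, 0.1685]
eef_rot: [3.109, 0.397, 0.011]
ft_force: [1.1, -0.8, 1.7]
grip_width: 0.0854
```

```bash
cat >> h.py <<'E'
def dialangle(tag):
    s=get_state();d=eyes.get_image("wrist")
    o=ortho(d,s,.42,.54,-.44,-.31,.055,.0002); save(o,"o_"+tag)
    o2=ortho(d,s,.42,.54,-.44,-.31,.092,.0002); save(o2,"p_"+tag)
    d,W=wcloud()
    m=(np.hypot(W[...,0]-.4797,W[...,1]+.3765)<.03)&(W[...,2]>.087)&(W[...,2]<.097)
    r=cv2.minAreaRect(W[m][:,:2].astype(np.float32)*1000); print(m.sum(),r)
    P=W[m][:,:2]-W[m][:,:2].mean(0); u,_,vt=np.linalg.svd(P,full_matrices=False); print("pca world deg",np.degrees(np.arctan2(vt[0,1],vt[0,0])))
E
python3 - <<'E'
from h import *
to(0.4797,-0.3765,0.16,15)
dialangle("3")
E
```

```text
t 7.32 pos [ 0.4824 -0.3783  0.1685] yaw 14.56 j6 -0.94 f [ 1.1 -0.8  1.7] w 0.0854
tool shift [-0.0022 -0.0025  0.0085] if turned first: [-0.0022 -0.0025  0.0085] turn -0.44 or 179.56
1252 ((479.15826416015625, -375.18560791015625), (13.552345275878906, 49.4694938659668), 14.816256523132324)
pca world deg -75.27200688991232
```

View pics/o_3.png

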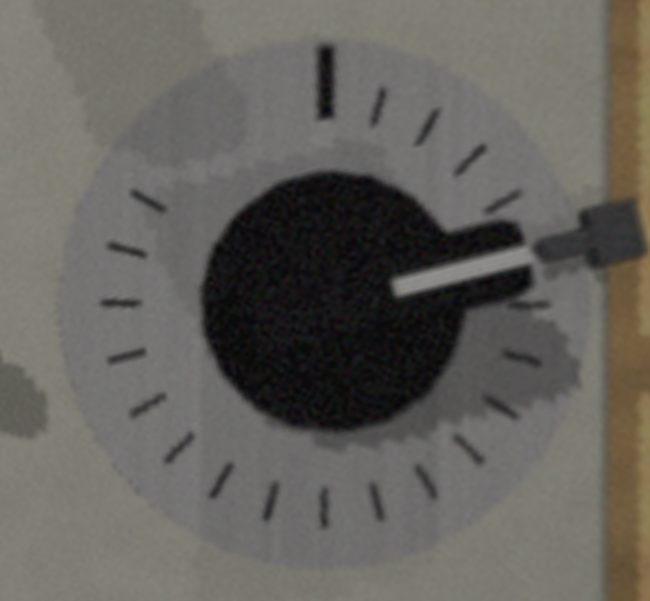

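View pics/p_3.png

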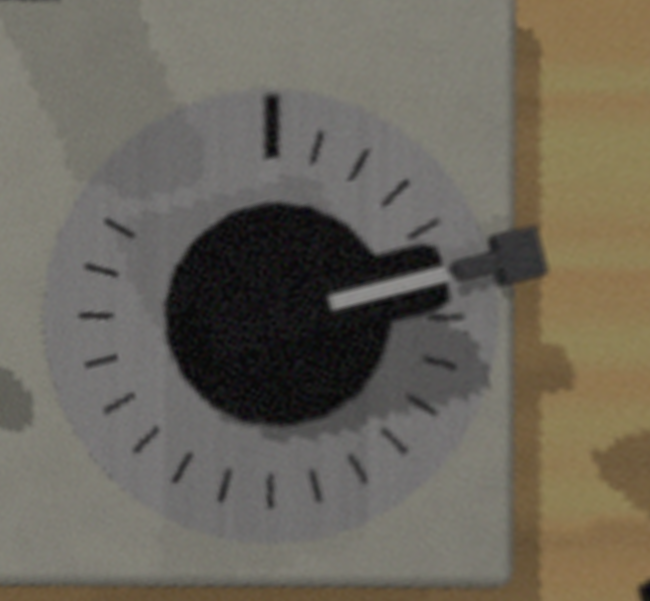

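```bash
cat > dial.py <<'E'
from h import *
from scipy.optimize import minimize
def run(tag):
    s=get_state();d=eyes.get_image("wrist"); print(s["tool_pos"],s["joint_vel"].round(4))
    x0,y1,res=.55,-.30,.0002
    def ren(z): return ortho(d,s,.41,.55,-.45,-.30,z,res)
    g=cv2.GaussianBlur(cv2.cvtColor(ren(.050),cv2.COLOR_RGB2GRAY),(0,0),2).astype(np.float32)
    # disc-edge/tick: known 15-deg ticks 0..300, at radius r ~ 40mm
    def score(p):
        cx,cy,a,r=p; t=np.radians(np.arange(0,301,15)+a)
        tot=0
        for dr in(-.003,-.0015,0,.0015,.003):
            X=cx+(r+dr)*np.cos(t); Y=cy-(r+dr)*np.sin(t)   # clockwise from +x
            v=(x0-X)/res; u=(y1-Y)/res
            tk=cv2.remap(g,u.astype(np.float32)[None],v.astype(np.float32)[None],cv2.INTER_LINEAR)[0]
            t2=t+np.radians(4.5); t3=t-np.radians(4.5); bg=0
            for q in(t2,t3):
                X=cx+(r+dr)*np.cos(q);Y=cy-(r+dr)*np.sin(q)
                bg=bg+cv2.remap(g,((y1-Y)/res).astype(np.float32)[None],((x0-X)/res).astype(np.float32)[None],cv2.INTER_LINEAR)[0]/2
            tot+=np.clip(tk-bg,-30,0).sum()
        return tot
    best=None
    for cx in np.arange(.474,.486,.001):
        for cy in np.arange(-.382,-.370,.001):
            for r in(.040,.0425,.045):
                v=score((cx,cy,0,r)); 
                if best is None or v<best[0]: best=(v,(cx,cy,0,r))
    r=minimize(score,best[1],method="Nelder-Mead",options=dict(initial_simplex=[best[1]]+[tuple(np.array(best[1])+e) for e in np.diag([.001,.001,1,.001])],xatol=1e-6,fatol=.01,maxiter=2000))
    cx,cy,a,rr=r.x; print("scale centre",cx.round(5),cy.round(5),"rot",a.round(2),"r",rr.round(4),r.fun)
    # polar strips
    def polar(z,r0,r1):
        img=ren(z); rs=np.arange(r1,r0,-.0002); th=np.radians(np.arange(-30,330,.5)+a)
        X=cx+rs[:,None]*np.cos(th); Y=cy-rs[:,None]*np.sin(th)
        return cv2.remap(img,((y1-Y)/res).astype(np.float32),((x0-X)/res).astype(np.float32),cv2.INTER_LINEAR)
    P=polar(.055,.008,.058); save(P,"pol55_"+tag); Q=polar(.092,.0,.05); save(Q,"pol92_"+tag)
    np.savez("/tmp/pol.npz",P=P,Q=Q,c=(cx,cy,a))
    return s,d,(cx,cy,a),ren
if __name__=="__main__":
    import sys
    run(sys.argv[1])
    d,W=wcloud()
    m=(np.hypot(W[...,0]-.4797,W[...,1]+.3765)<.03)&(W[...,2]>.087)&(W[...,2]<.097)
    R=cv2.minAreaRect(W[m][:,:2].astype(np.float32)*1000); print(m.sum(),R)
E
python3 dial.py 3; python3 - <<'E'
import cv2,numpy as np
a=cv2.imread("pics/pol55_3.png");b=cv2.imread("pics/pol92_3.png")
cv2.imwrite("pics/pol_3.png",np.vstack([a,b]))
E
```

```text
[ 0.48037336 -0.37664357  0.16412032] [-0.0007  0.0283  0.0451  0.0014 -0.0002 -0.0003]
scale centre 0.48002 -0.37631 rot 0.57 r 0.042 -2928.3955078125
1269 ((479.5047912597656, -375.3847351074219), (13.50873851776123, 49.968650817871094), 14.004950523376465)
```

View pics/pol_3.png

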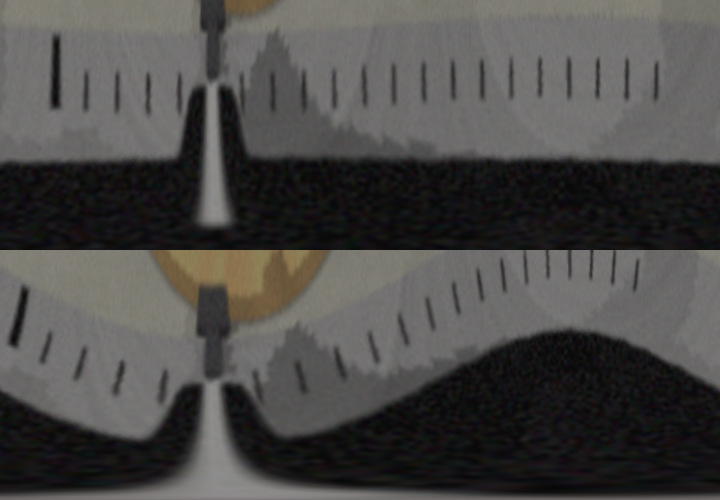

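```bash
python3 - <<'E'
from h import *
to(0.54,-0.02,0.25,-5)
E
```

```text
t 7.52 pos [ 0.4793 -0.3759  0.162 ] yaw 14.55 j6 -0.94 f [ 0.3  0.5 -0.2] w 0.0859
tool shift [ 0.148  -0.3293 -0.0876] if turned first: [ 0.0293 -0.3599 -0.0876] turn 19.55 or -160.45
```

Request:
{"method": "play_rows", "body": {"deltas": [[0,0,-0.03,0],[0.0145,-0.033,-0.0058,0],[0.0148,-0.033,-0.0058,0],[0.0148,-0.033,-0.0058,0],[0.0148,-0.033,-0.0058,0]]}}

```text
time_s: 7.93
tool_pos: [0.503, -0.2321, 0.215]
eef_rot: [-3.115, -0.396, 0.004]
ft_force: [0.4, 1.4, -0.1]
grip_width: 0.0855
```

Request:
{"method": "play_rows", "body": {"deltas": [[0.0148,-0.033,-0.0058,0],[0.0148,-0.033,-0.0058,0],[0.0148,-0.033,-0.0058,0],[0.0148,-0.033,-0.0058,0],[0.0148,-0.033,-0.0058,0]]}}

```text
time_s: 8.35
tool_pos: [0.5332, -0.0537, 0.2441]
eef_rot: [-3.116, -0.398, 0.004]
ft_force: [0.3, 0.2, 0.5]
grip_width: 0.0854
```

Request:
{"method": "play_rows", "body": {"deltas": [[0.0148,-0.033,-0.0058,0],[0,0,0,7],[0,0,0,7],[0,0,0,5.5],[0,0,0,0]]}}

```text
time_s: 8.77
tool_pos: [0.5393, -0.0193, 0.2495]
eef_rot: [3.139, -0.137, -0.005]
ft_force: [-0.4, 1.0, 0.0]
grip_width: 0.0857
```

Request:
{"method": "play_rows", "body": {"deltas": [[0,0,0,0],[0,0,0,0],[0,0,0,0]]}}

```text
time_s: 9.02
tool_pos: [0.5398, -0.02, 0.2506]
eef_rot: [3.139, -0.134, -0.001]
ft_force: [0.2, -0.0, 0.0]
grip_width: 0.0854
```

```bash
python3 - <<'E'
from h import *
to(0.54,-0.02,0.25,-5)
d,W=wcloud()
save(d["pixels"],"w4")
np.savez("/tmp/w4.npz",W=W,p=d["pixels"])
m=(W[...,2]>0.085)&(W[...,2]<.1)&(W[...,0]>0.42)
n,l,st,c=cv2.connectedComponentsWithStats(m.astype(np.uint8))
for i in range(1,n):
    if st[i,4]>60: print(c[i].round(),st[i,4],np.median(W[l==i],0).round(4),cv2.minAreaRect(W[l==i][:,:2].astype(np.float32)*1000))
m=(W[...,2]>0.02)&(W[...,2]<.034)&(W[...,0]>0.42)&(W[...,0]<.68)&(abs(W[...,1])<.145)
print(cv2.minAreaRect(W[m][:,:2].astype(np.float32)*1000))
s=get_state();save(ortho(d,s,.42,.68,-.15,.15,.04,.0005),"o4")
E
```

```text
t 9.02 pos [ 0.5398 -0.02    0.2506] yaw -4.89 j6 0.03 f [ 0.2 -0.   0. ] w 0.0854
tool shift [ 0.0002 -0.      0.0006] if turned first: [ 0.0002 -0.      0.0006] turn 0.11 or -179.89
[297. 163.] 1190 [0.5556 0.0084 0.0941] ((555.7862548828125, 6.735624313354492), (32.92365264892578, 36.384178161621094), 82.23438262939453)
[267. 234.] 987 [ 0.5204 -0.0601  0.094 ] ((520.0252075195312, -62.191898345947266), (30.611167907714844, 35.98438262939453), 77.65888977050781)
((552.92529296875, 7.12139892578125), (250.58233642578125, 190.76756286621094), 84.59107208251953)
```

View pics/w4.png

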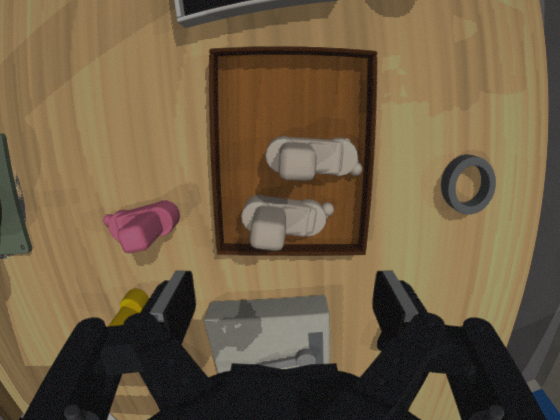

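View pics/o4.png

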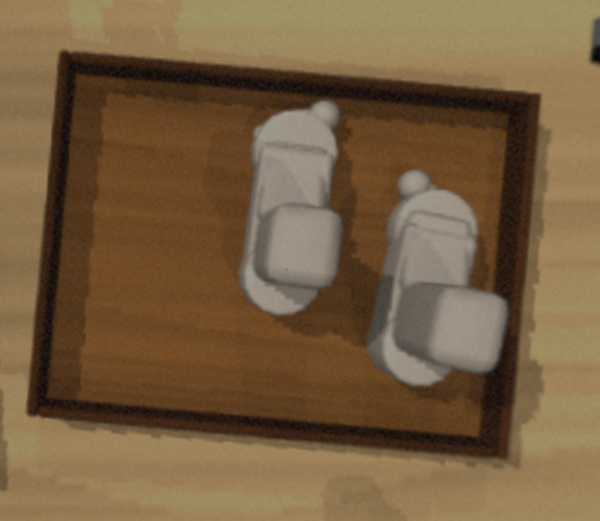

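```bash
python3 - <<'E'
from h import *
to(0.5557,0.0067,0.075,-7.8)
E
```

```text
t 9.07 pos [ 0.5398 -0.02    0.2508] yaw -4.9 j6 0.03 f [0.  0.  0.3] w 0.0853
tool shift [ 0.0136 -0.028   0.1758] if turned first: [ 0.0122 -0.0287  0.1758] turn 2.9 or -177.1
```

Request:
{"method": "play_rows", "body": {"deltas": [[0.0136,-0.028,0,2.9],[0,0,0.04,0],[0,0,0.04,0],[0,0,0,0],[0,0,0,0]]}}

```text
time_s: 9.48
tool_pos: [0.5547, 0.0068, 0.1698]
eef_rot: [3.134, -0.214, -0.007]
ft_force: [0.5, 0.1, 0.2]
grip_width: 0.0849
```

Request:
{"method": "play_rows", "body": {"deltas": [[0,0,0.035,0],[0,0,0.035,0],[0,0,0.0258,0],[0,0,0,0],[0,0,0,0]]}}

```text
time_s: 9.9
tool_pos: [0.5572, 0.0066, 0.0769]
eef_rot: [-3.134, 0.215, -0.003]
ft_force: [0.5, 0.2, 1.6]
grip_width: 0.085
```

```bash
python3 - <<'E'
from h import *
to(0.5557,0.0067,0.075,-7.8)
d=eyes.get_image("wrist");save(d["pixels"],"w5")
E
```

```text
t 9.9 pos [0.5572 0.0066 0.0769] yaw -7.86 j6 0.13 f [0.5 0.2 1.6] w 0.085
tool shift [-0.0015  0.0001  0.0019] if turned first: [-0.0015  0.0001  0.0019] turn -0.06 or 179.94
```

View pics/w5.png

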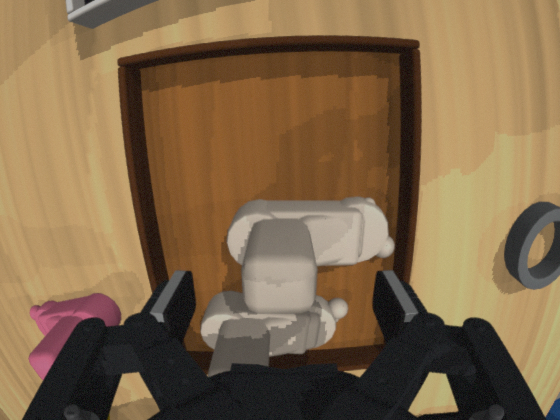

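Request:
{"method": "play_rows", "body": {"deltas": [[0,0,0,0],[0,0,0,0],[0,0,0,0],[0,0,0,0],[0,0,0,0]], "fingers": 255, "force": 35}}

```text
time_s: 10.37
tool_pos: [0.5562, 0.0069, 0.0765]
eef_rot: [-3.134, 0.215, -0.002]
ft_force: [-0.8, 0.4, 5.9]
grip_width: 0.035
```

Request:
{"method": "play_rows", "body": {"deltas": [[0,0,0,0],[0,0,0,0],[0,0,0,0],[0,0,-0.01,0],[0,0,-0.02,0]]}}

```text
time_s: 10.78
tool_pos: [0.5537, 0.0069, 0.1037]
eef_rot: [3.134, -0.215, -0.01]
ft_force: [0.2, -0.3, -3.7]
grip_width: 0.0349
```

Request:
{"method": "play_rows", "body": {"deltas": [[0,0,-0.035,0],[0,0,-0.035,0],[0,0,-0.01,0],[0,0,0,0],[0,0,0,0]]}}

```text
time_s: 11.2
tool_pos: [0.5552, 0.0069, 0.1847]
eef_rot: [3.134, -0.215, -0.001]
ft_force: [-0.5, -0.0, -3.0]
grip_width: 0.0352
```

```bash
python3 - <<'E'
from h import *
c=np.array([.5169,.3079]);a=np.radians(4.85);ex=np.array([np.cos(a),np.sin(a)]);ey=np.array([-ex[1],ex[0]])
for ly in(.055,-.055): print((c-.026*ex+ly*ey).round(4))
p=c-.026*ex+.055*ey
to(*p,0.185,4.85)
d=eyes.get_image("wrist");save(d["pixels"],"w6")
E
```

```text
[0.4863 0.3605]
[0.4956 0.2509]
t 11.2 pos [0.5552 0.0069 0.1847] yaw -7.84 j6 0.13 f [-0.5 -0.  -3. ] w 0.0352
tool shift [-1.165e-01 -3.409e-01 -2.000e-04] if turned first: [-3.870e-02 -3.581e-01 -2.000e-04] turn -12.69 or 167.31
```

View pics/w6.png

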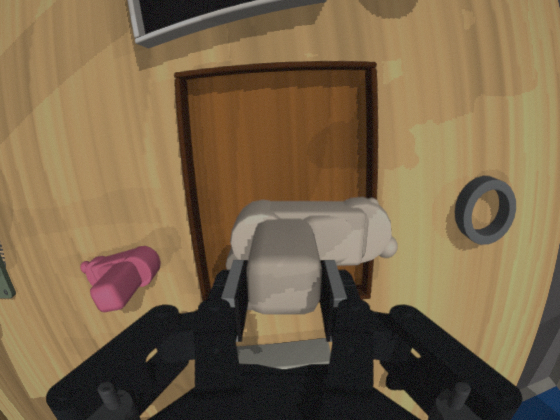

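Request:
{"method": "play_rows", "body": {"deltas": [[0,0,0,-6.3],[0,0,0,-6.3],[-0.0038,-0.0358,0,0],[-0.0038,-0.0358,0,0],[-0.0038,-0.0358,0,0]]}}

```text
time_s: 11.67
tool_pos: [0.5338, 0.1134, 0.1824]
eef_rot: [3.138, 0.127, -0.009]
ft_force: [1.4, 0.3, -3.5]
grip_width: 0.0355
```

Request:
{"method": "play_rows", "body": {"deltas": [[-0.0038,-0.0358,0,0],[-0.0038,-0.0358,0,0],[-0.0038,-0.0358,0,0],[-0.0038,-0.0358,0,0],[-0.0038,-0.0358,0,0]]}}

```text
time_s: 12.08
tool_pos: [0.4999, 0.2907, 0.1823]
eef_rot: [3.136, 0.13, -0.008]
ft_force: [0.6, -0.1, -2.1]
grip_width: 0.0355
```

Request:
{"method": "play_rows", "body": {"deltas": [[-0.0038,-0.0358,0,0],[-0.0038,-0.0358,0,0],[0,0,0,0],[0,0,0,0]]}}

```text
time_s: 12.42
tool_pos: [0.4866, 0.3614, 0.1821]
eef_rot: [3.135, 0.136, -0.007]
ft_force: [-0.5, -0.9, -2.2]
grip_width: 0.0351
```

```bash
python3 - <<'E'
from h import *
to(.4863,.3605,0.0885,4.85)
d,W=wcloud();save(d["pixels"],"w7")
s=get_state();save(ortho(d,s,.38,.66,.15,.46,.034,.0005),"o7")
m=(W[...,2]>0.026)&(W[...,2]<.04)&(W[...,0]>0.39)&(W[...,0]<.64)&(W[...,1]>.15)&(W[...,1]<.46)
print(cv2.minAreaRect(W[m][:,:2].astype(np.float32)*1000),m.sum())
m=(W[...,2]>0.01)&(W[...,2]<.022)&(W[...,0]>0.45)&(W[...,0]<.6)&(W[...,1]>.2)&(W[...,1]<.4);print(np.median(W[m],0))
E
```

```text
t 12.42 pos [0.4866 0.3614 0.1821] yaw 4.95 j6 0.53 f [-0.5 -0.9 -2.2] w 0.0351
tool shift [0.0001 0.0006 0.0936] if turned first: [0.0001 0.0006 0.0936] turn 0.1 or -179.9
((519.7230834960938, 309.6171875), (191.19378662109375, 250.9203643798828), 4.884276866912842) 4490
[0.52446549 0.37125186 0.01625365]
```

View pics/w7.png

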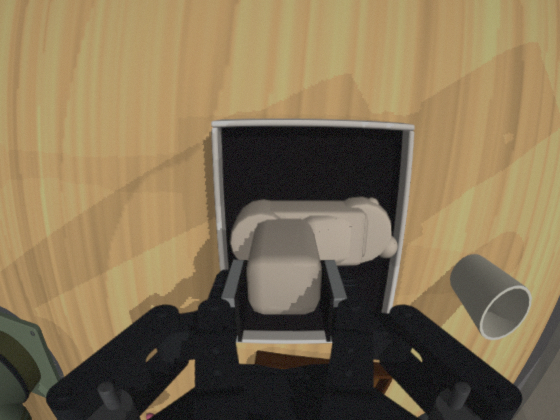

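Request:
{"method": "play_rows", "body": {"deltas": [[0.003,0,0.03,0],[0,0,0.03,0],[0,0,0.02,0],[0,0,0.007,0],[0,0,0,0]]}}

```text
time_s: 12.88
tool_pos: [0.4901, 0.3584, 0.0955]
eef_rot: [3.135, 0.128, -0.008]
ft_force: [-0.4, -0.2, -2.3]
grip_width: 0.0354
```

Request:
{"method": "play_rows", "body": {"deltas": [[0,0,0,0],[0,0,0.003,0],[0,0,0.002,0],[0,0,0,0],[0,0,0,0]]}}

```text
time_s: 13.3
tool_pos: [0.4916, 0.3609, 0.094]
eef_rot: [-3.138, -0.13, -0.002]
ft_force: [-0.7, -0.7, -2.7]
grip_width: 0.0349
```

```bash
python3 - <<'E'
from h import *
to(.4893,.3615,0.0875,4.85)
E
```

```text
t 13.3 pos [0.4916 0.3609 0.094 ] yaw 4.76 j6 0.53 f [-0.7 -0.7 -2.7] w 0.0349
tool shift [-0.0022 -0.0008  0.0064] if turned first: [-0.0022 -0.0008  0.0064] turn -0.09 or 179.91
```

Request:
{"method": "play_rows", "body": {"deltas": [[0,0,0.002,0],[0,0,0.002,0],[0,0,0,0],[0,0,0,0]]}}

```text
time_s: 13.63
tool_pos: [0.4912, 0.3607, 0.0891]
eef_rot: [3.139, 0.131, -0.001]
ft_force: [0.3, 0.8, -2.6]
grip_width: 0.0355
```

Request:
{"method": "play_rows", "body": {"deltas": [[0,0,0.002,0],[0,0,0,0],[0,0,0,0]]}}

```text
time_s: 13.88
tool_pos: [0.4915, 0.361, 0.0876]
eef_rot: [-3.138, -0.13, -0.001]
ft_force: [-0.7, 0.7, 0.4]
grip_width: 0.0353
```

Contact (weight off the wrist). Release, rise, check.

Request:
{"method": "play_rows", "body": {"deltas": [[0,0,0,0],[0,0,0,0],[0,0,0,0],[0,0,0,0],[0,0,0,0]], "fingers": 0}}

```text
time_s: 14.3
tool_pos: [0.4914, 0.3608, 0.0873]
eef_rot: [-3.139, -0.13, -0.0]
ft_force: [0.1, 0.0, 0.9]
grip_width: 0.0853
```

Request:
{"method": "play_rows", "body": {"deltas": [[0,0,-0.02,0],[0,0,-0.035,0],[0,0,-0.035,0],[0,0,0,0],[0,0,0,0]]}}

```text
time_s: 14.72
tool_pos: [0.4925, 0.3615, 0.1798]
eef_rot: [-3.136, -0.13, -0.007]
ft_force: [-0.5, -0.7, -0.0]
grip_width: 0.0856
```

```bash
python3 - <<'E'
from h import *
to(.520,-.0622,0.177,-12.3)
d=eyes.get_image("wrist");save(d["pixels"],"w8")
d=eyes.get_image("scene");save(d["pixels"],"s8")
E
```

```text
t 14.72 pos [0.4925 0.3615 0.1798] yaw 4.75 j6 0.53 f [-0.5 -0.7 -0. ] w 0.0856
tool shift [-0.0077  0.4246  0.0016] if turned first: [0.1172 0.4081 0.0016] turn 17.05 or -162.95
```

View pics/s8.png

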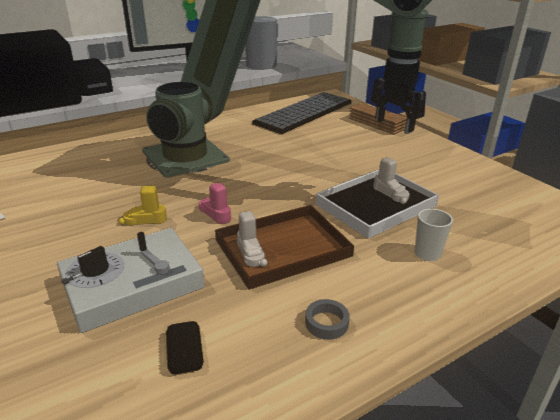

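Request:
{"method": "play_rows", "body": {"deltas": [[-0.0007,0.0386,0,0],[-0.0007,0.0386,0,0],[-0.0007,0.0386,0,0],[-0.0007,0.0386,0,0],[-0.0007,0.0386,0,0]]}}

```text
time_s: 15.23
tool_pos: [0.5025, 0.1662, 0.1754]
eef_rot: [3.138, 0.131, -0.006]
ft_force: [0.7, -0.2, -0.8]
grip_width: 0.0856
```

Request:
{"method": "play_rows", "body": {"deltas": [[-0.0007,0.0386,0,0],[-0.0007,0.0386,0,0],[-0.0007,0.0386,0,0],[-0.0007,0.0386,0,0],[-0.0007,0.0386,0,0]]}}

```text
time_s: 15.65
tool_pos: [0.515, -0.0263, 0.1756]
eef_rot: [-3.139, -0.13, 0.005]
ft_force: [-0.2, 1.6, 0.8]
grip_width: 0.0857
```

Request:
{"method": "play_rows", "body": {"deltas": [[-0.0007,0.0386,0,5.7],[0,0,0,5.7],[0,0,0,5.7],[0,0,0,0],[0,0,0,0]]}}

```text
time_s: 16.07
tool_pos: [0.518, -0.063, 0.1759]
eef_rot: [-3.124, 0.334, 0.005]
ft_force: [-0.1, 0.6, 0.2]
grip_width: 0.0854
```

```bash
python3 - <<'E'
from h import *
d,W=wcloud();save(d["pixels"],"w9")
m=(W[...,2]>0.09)&(W[...,2]<.1)&(W[...,0]>0.42)&(W[...,0]<.65)&(W[...,1]>-.12)&(W[...,1]<.1)
n,l,st,c=cv2.connectedComponentsWithStats(m.astype(np.uint8))
for i in range(1,n):
    if st[i,4]>60: print(c[i].round(),st[i,4],np.median(W[l==i],0).round(4),cv2.minAreaRect(W[l==i][:,:2].astype(np.float32)*1000))
to(.520,-.0622,0.0755,-12.3)
E
```

```text
[285. 218.] 1590 [ 0.5201 -0.0618  0.0942] ((520.1073608398438, -62.573028564453125), (29.888978958129883, 34.10029602050781), 77.0003662109375)
t 16.12 pos [ 0.5182 -0.0627  0.1762] yaw -12.19 j6 0.07 f [ 0.9  0.2 -0.1] w 0.0854
tool shift [ 0.0018 -0.0009  0.1007] if turned first: [ 0.0018 -0.0009  0.1007] turn 0.11 or -179.89
```

View pics/w9.png

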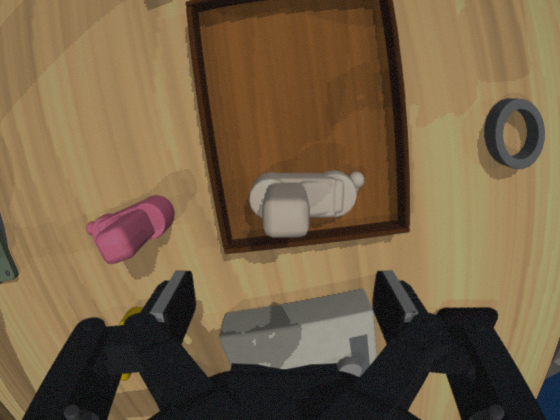

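Request:
{"method": "play_rows", "body": {"deltas": [[0.0018,-0.0005,0.03,0.6],[0,0,0.03,0],[0,0,0.025,0],[0,0,0.0155,0],[0,0,0,0]]}}

```text
time_s: 16.53
tool_pos: [0.5178, -0.0618, 0.0732]
eef_rot: [-3.122, 0.349, 0.013]
ft_force: [-1.1, 0.1, 0.4]
grip_width: 0.0856
```

Request:
{"method": "play_rows", "body": {"deltas": [[0,0,0,0],[0,0,0,0],[0,0,0,0],[0,0,0,0],[0,0,0,0]], "fingers": 255, "force": 35}}

```text
time_s: 16.95
tool_pos: [0.5215, -0.0628, 0.0782]
eef_rot: [-3.122, 0.354, -0.004]
ft_force: [-1.2, 1.4, 4.5]
grip_width: 0.0347
```

Request:
{"method": "play_rows", "body": {"deltas": [[0,0,0,0],[0,0,0,0],[0,0,0,0],[0,0,-0.01,0],[0,0,-0.02,0]]}}

```text
time_s: 17.37
tool_pos: [0.5187, -0.0627, 0.1055]
eef_rot: [3.122, -0.354, -0.009]
ft_force: [0.2, -0.3, -1.9]
grip_width: 0.0349
```

Request:
{"method": "play_rows", "body": {"deltas": [[0,0,-0.035,0],[0,0,-0.035,0],[0,0,-0.01,0],[0,0,0,0],[0,0,0,0]]}}

```text
time_s: 17.78
tool_pos: [0.5201, -0.0629, 0.1865]
eef_rot: [3.121, -0.354, -0.001]
ft_force: [-0.4, -1.1, -3.1]
grip_width: 0.0348
```

```bash
python3 - <<'E'
from h import *
c=np.array([.5197,.3096]);a=np.radians(4.88);ex=np.array([np.cos(a),np.sin(a)]);ey=np.array([-ex[1],ex[0]])
p=c-.026*ex-.055*ey; print(p)
to(*p,0.185,4.88)
d=eyes.get_image("wrist");save(d["pixels"],"w10")
E
```

```text
[0.49847305 0.25258757]
t 17.78 pos [ 0.5201 -0.0629  0.1865] yaw -12.94 j6 0.08 f [-0.4 -1.1 -3.1] w 0.0348
tool shift [-0.0918 -0.3026  0.0015] if turned first: [ 0.0052 -0.3162  0.0015] turn -17.82 or 162.18
```

View pics/w10.png

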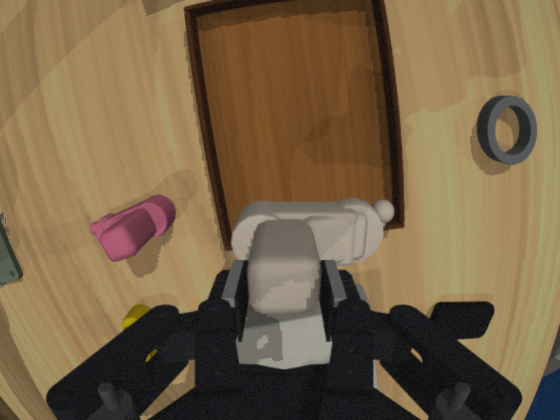

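Request:
{"method": "play_rows", "body": {"deltas": [[0,0,0,-6],[0,0,0,-6],[0,0,0,-5.8],[0.0006,-0.0351,0,0],[0.0006,-0.0351,0,0]]}}

```text
time_s: 18.25
tool_pos: [0.5146, 0.0067, 0.1841]
eef_rot: [-3.139, -0.127, 0.008]
ft_force: [0.9, 0.8, -2.2]
grip_width: 0.0351
```

Request:
{"method": "play_rows", "body": {"deltas": [[0.0006,-0.0351,0,0],[0.0006,-0.0351,0,0],[0.0006,-0.0351,0,0],[0.0006,-0.0351,0,0],[0.0006,-0.0351,0,0]]}}

```text
time_s: 18.67
tool_pos: [0.5023, 0.1834, 0.1842]
eef_rot: [3.137, 0.133, -0.008]
ft_force: [0.8, 0.4, -1.8]
grip_width: 0.0349
```

Request:
{"method": "play_rows", "body": {"deltas": [[0.0006,-0.0351,0,0],[0.0006,-0.0351,0,0],[0,0,0,0],[0,0,0,0],[0,0,0,0]]}}

```text
time_s: 19.08
tool_pos: [0.4983, 0.2515, 0.1847]
eef_rot: [3.136, 0.134, -0.006]
ft_force: [-0.6, -0.2, -2.5]
grip_width: 0.0353
```

```bash
python3 - <<'E'
from h import *
to(.4985,.2526,0.0885,4.88)
d=eyes.get_image("wrist");save(d["pixels"],"w11")
E
```

```text
t 19.08 pos [0.4983 0.2515 0.1847] yaw 4.89 j6 0.36 f [-0.6 -0.2 -2.5] w 0.0353
tool shift [ 0.0007 -0.0013  0.0962] if turned first: [ 0.0007 -0.0013  0.0962] turn 0.01 or -179.99
```

View pics/w11.png

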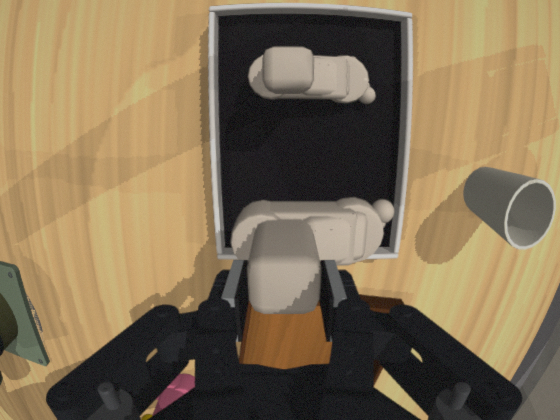

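Request:
{"method": "play_rows", "body": {"deltas": [[0.0007,-0.001,0.03,0],[0,0,0.03,0],[0,0,0.02,0],[0,0,0.01,0],[0,0,0,0]]}}

```text
time_s: 19.55
tool_pos: [0.4985, 0.2513, 0.0942]
eef_rot: [3.136, 0.13, -0.008]
ft_force: [0.2, -1.1, -2.4]
grip_width: 0.0351
```

Request:
{"method": "play_rows", "body": {"deltas": [[0,0,0.002,0],[0,0,0,0],[0,0,0,0],[0,0,0,0]]}}

```text
time_s: 19.88
tool_pos: [0.5007, 0.2536, 0.0961]
eef_rot: [-3.138, -0.133, -0.004]
ft_force: [-0.8, 0.4, -2.1]
grip_width: 0.0352
```

Request:
{"method": "play_rows", "body": {"deltas": [[0,0,0.002,0],[0,0,0,0],[0,0,0,0]]}}

```text
time_s: 20.13
tool_pos: [0.4999, 0.2534, 0.093]
eef_rot: [-3.139, -0.133, -0.0]
ft_force: [-0.2, -0.2, -2.0]
grip_width: 0.0349
```

Request:
{"method": "play_rows", "body": {"deltas": [[0,0,0.002,0],[0,0,0.001,0],[0,0,0,0],[0,0,0,0]]}}

```text
time_s: 20.47
tool_pos: [0.4999, 0.2533, 0.0896]
eef_rot: [3.139, 0.133, -0.0]
ft_force: [-0.4, -0.1, -1.9]
grip_width: 0.0349
```

Request:
{"method": "play_rows", "body": {"deltas": [[0,0,0.001,0],[0,0,0,0],[0,0,0,0]]}}

```text
time_s: 20.72
tool_pos: [0.5, 0.2535, 0.0892]
eef_rot: [-3.139, -0.133, -0.0]
ft_force: [-1.3, -0.3, 2.5]
grip_width: 0.0351
```

Request:
{"method": "play_rows", "body": {"deltas": [[0,0,0.001,0],[0,0,0,0],[0,0,0,0]]}}

```text
time_s: 20.97
tool_pos: [0.4999, 0.2535, 0.0892]
eef_rot: [-3.138, -0.133, -0.001]
ft_force: [-4.7, -1.9, 9.9]
grip_width: 0.0348
```

Request:
{"method": "play_rows", "body": {"deltas": [[0,0,-0.001,0],[0,0,0,0],[0,0,0,0],[0,0,0,0],[0,0,0,0]], "fingers": 0}}

```text
time_s: 21.38
tool_pos: [0.5, 0.2533, 0.0885]
eef_rot: [3.139, 0.133, -0.0]
ft_force: [-0.0, 0.4, 0.5]
grip_width: 0.0853
```

Request:
{"method": "play_rows", "body": {"deltas": [[0,0,-0.02,0],[0,0,-0.035,0],[0,0,-0.035,0],[0,0,0,0],[0,0,0,0]]}}

```text
time_s: 21.8
tool_pos: [0.5012, 0.254, 0.1809]
eef_rot: [-3.137, -0.133, -0.007]
ft_force: [-0.6, -0.2, -0.2]
grip_width: 0.0855
```

```bash
python3 - <<'E'
from h import *
to(.50,-.31,0.20,0)
d=eyes.get_image("wrist");save(d["pixels"],"w12")
E
```

```text
t 21.8 pos [0.5012 0.254  0.1809] yaw 4.86 j6 0.36 f [-0.6 -0.2 -0.2] w 0.0855
tool shift [-0.0489  0.5618 -0.0203] if turned first: [-0.0011  0.5639 -0.0203] turn 4.86 or -175.14
```

View pics/w12.png

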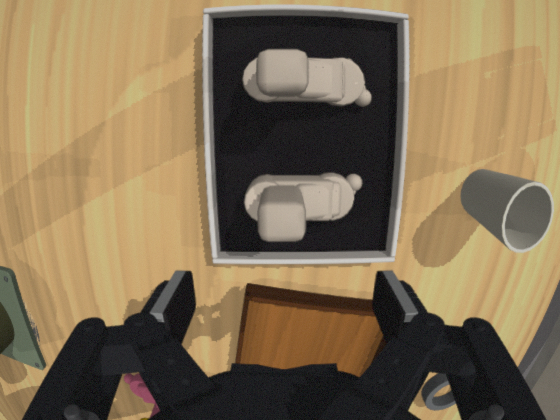

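```bash
python3 - <<'E'
from h import *
to(.49,-.282,0.20,-76.5)
E
```

```text
t 21.85 pos [0.5    0.2534 0.1791] yaw 4.86 j6 0.36 f [-0.3 -0.2  0.3] w 0.0853
tool shift [-0.0553  0.5326 -0.0211] if turned first: [ 0.5183  0.1347 -0.0211] turn 81.36 or -98.64
```

Request:
{"method": "play_rows", "body": {"deltas": [[-0.004,0.038,-0.0015,0],[-0.004,0.038,-0.0015,0],[-0.004,0.038,-0.0015,0],[-0.004,0.038,-0.0015,0],[-0.004,0.038,-0.0015,0]]}}

```text
time_s: 22.27
tool_pos: [0.4947, 0.0607, 0.1845]
eef_rot: [3.138, 0.134, -0.006]
ft_force: [0.6, 0.5, -0.5]
grip_width: 0.0856
```

Request:
{"method": "play_rows", "body": {"deltas": [[-0.004,0.038,-0.0015,0],[-0.004,0.038,-0.0015,0],[-0.004,0.038,-0.0015,0],[-0.004,0.038,-0.0015,0],[-0.004,0.038,-0.0015,0]]}}

```text
time_s: 22.68
tool_pos: [0.4909, -0.1302, 0.1921]
eef_rot: [-3.138, -0.133, 0.005]
ft_force: [0.5, -0.0, -0.7]
grip_width: 0.0852
```

Request:
{"method": "play_rows", "body": {"deltas": [[-0.004,0.038,-0.0015,0],[-0.004,0.038,-0.0015,0],[-0.004,0.038,-0.0015,0],[-0.004,0.038,-0.0015,0],[0,0,0,7]], "fingers": 130}}

```text
time_s: 23.1
tool_pos: [0.4884, -0.2875, 0.1978]
eef_rot: [3.138, -0.068, -0.003]
ft_force: [0.1, 0.2, 0.1]
grip_width: 0.0419
```

Request:
{"method": "play_rows", "body": {"deltas": [[0,0,0,7],[0,0,0,7],[0,0,0,7],[0,0,0,7],[0,0,0,7]]}}

```text
time_s: 23.52
tool_pos: [0.4883, -0.281, 0.1976]
eef_rot: [-2.974, 1.01, 0.006]
ft_force: [-0.6, 0.1, -0.2]
grip_width: 0.0416
```

Request:
{"method": "play_rows", "body": {"deltas": [[0,0,0,7],[0,0,0,7],[0,0,0,7],[0,0,0,7],[0,0,0,7]]}}

```text
time_s: 23.93
tool_pos: [0.4883, -0.2809, 0.1977]
eef_rot: [2.533, -1.857, -0.006]
ft_force: [-0.2, 0.3, -0.0]
grip_width: 0.0422
```

Request:
{"method": "play_rows", "body": {"deltas": [[0,0,0,4.4],[0,0,0,0],[0,0,0,0],[0,0,0,0],[0,0,0,0]]}}

```text
time_s: 24.35
tool_pos: [0.489, -0.2813, 0.1992]
eef_rot: [2.467, -1.944, -0.002]
ft_force: [0.1, 0.2, 0.6]
grip_width: 0.0421
```

```bash
python3 - <<'E'
from h import *
to(.484,-.282,0.090,-76.5)
s=get_state();d,W=wcloud();save(d["pixels"],"w13")
save(ortho(d,s,.43,.59,-.44,-.22,.062,.0003),"o13")
m=(W[...,0]>.46)&(W[...,0]<.51)&(W[...,1]>-.31)&(W[...,1]<-.25)&(W[...,2]>.098)&(W[...,2]<.106)
print(m.sum(),np.median(W[m],0),cv2.minEnclosingCircle(W[m][:,:2].astype(np.float32)*1000))
m=(np.hypot(W[...,0]-.549,W[...,1]+.264)<.025)&(W[...,2]>.053)&(W[...,2]<.085)
print(m.sum(),np.median(W[m],0),cv2.minEnclosingCircle(W[m&(W[...,2]>.065)][:,:2].astype(np.float32)*1000) if (m&(W[...,2]>.065)).any() else 0)
E
```

```text
t 24.35 pos [ 0.489  -0.2813  0.1992] yaw -76.48 j6 0.79 f [0.1 0.2 0.6] w 0.0421
tool shift [-0.0004  0.005   0.1092] if turned first: [-0.0004  0.005   0.1092] turn 0.02 or -179.98
221 [ 0.4824113  -0.27928815  0.10086112] ((481.9662170410156, -279.6593933105469), 6.775842189788818)
1013 [ 0.54754353 -0.26714249  0.06477638] ((549.8416748046875, -265.99127197265625), 13.417957305908203)
```

View pics/w13.png

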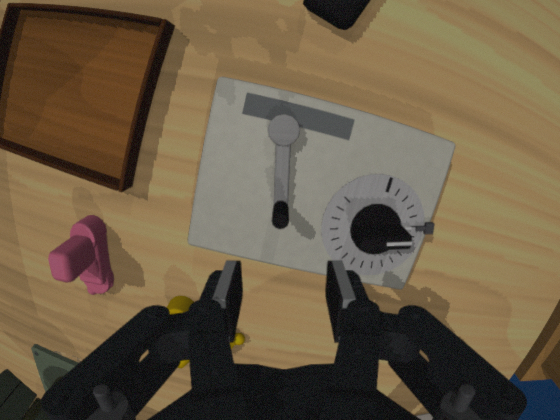

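View pics/o13.png

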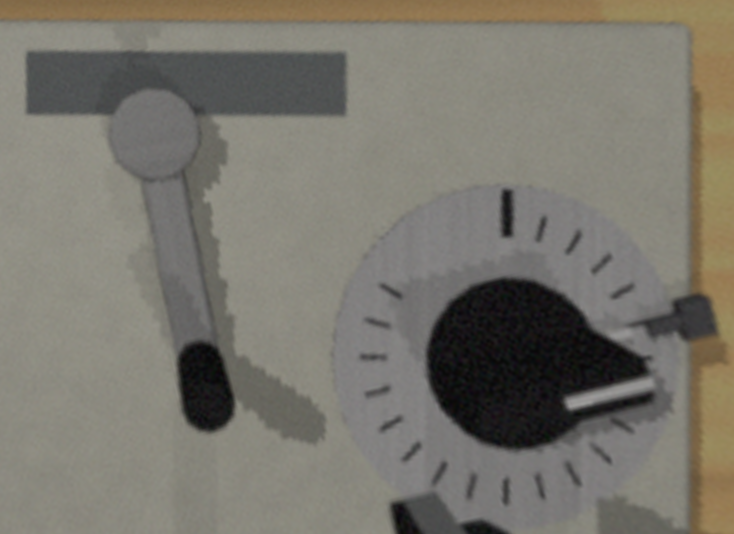

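```bash
python3 - <<'E'
from h import *
s=get_state();d=eyes.get_image("wrist")
o=ortho(d,s,.46,.51,-.44,-.37,.055,.0001); save(o,"o14")
p=lambda x,y:(round((-.37-y)/.0001),round((.51-x)/.0001)); print(p(.4798,-.3763))
E
```

```text
(63, 302)
```

View pics/o14.png

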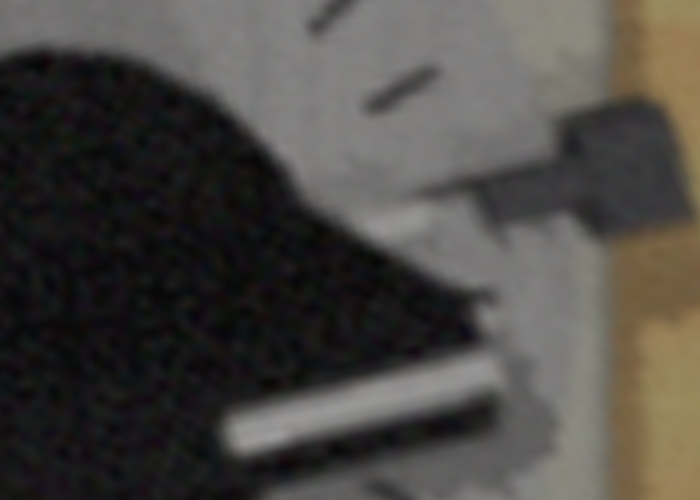

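```bash
python3 - <<'E'
from h import *
d=eyes.get_image("top");save(d["pixels"],"t15",(100,120,450,330),2.2)
E
```

```text
(no output)
```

View pics/t15.png

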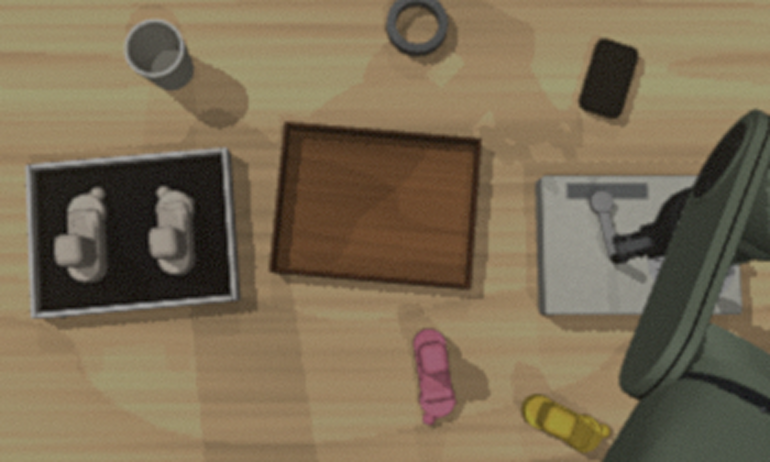

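Request:
{"method": "play_rows", "body": {"deltas": [[-0.0029,0.0065,0.03,0],[0,0,0.03,0],[0,0,0.03,0],[0,0,0.019,0],[0,0,0,0]]}}

```text
time_s: 24.92
tool_pos: [0.4795, -0.2786, 0.0868]
eef_rot: [2.466, -1.945, -0.014]
ft_force: [-0.4, 0.4, -0.8]
grip_width: 0.0417
```

Request:
{"method": "play_rows", "body": {"deltas": [[0,0,0,0],[0,0,0,0],[0,0,0,0]], "fingers": 185}}

```text
time_s: 25.17
tool_pos: [0.4834, -0.2809, 0.0927]
eef_rot: [-2.466, 1.945, -0.006]
ft_force: [0.2, -0.7, 0.0]
grip_width: 0.0235
```

```bash
python3 - <<'E'
from h import *
to(.482,-.280,0.090,-78.4)
d,W=wcloud();save(d["pixels"],"w16")
h=np.array([.5498,-.266])
# path: centre offset so +x finger pushes: ideal circle about h radius .07
s,R,y0=tool(); p=s["tool_pos"][:2]-h; print("r",np.hypot(*p),"ang",np.degrees(np.arctan2(p[1],p[0]))%360)
E
```

```text
t 25.17 pos [ 0.4834 -0.2809  0.0927] yaw -76.54 j6 0.79 f [ 0.2 -0.7  0. ] w 0.0235
tool shift [-0.0012  0.0012  0.0026] if turned first: [-0.0011  0.0012  0.0026] turn 1.86 or -178.14
r 0.06811902414757919 ang 192.54253594380756
```

View pics/w16.png

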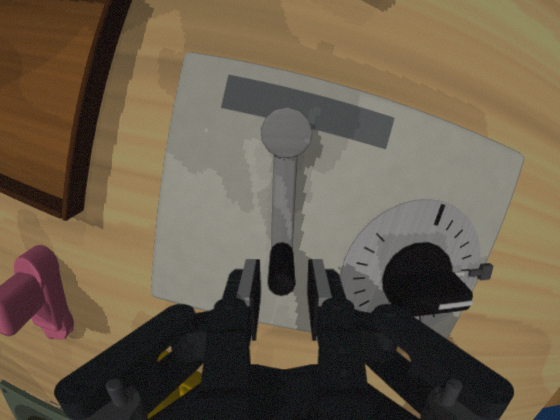

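Request:
{"method": "play_rows", "body": {"deltas": [[-0.0055,-0.0002,0,4.5],[-0.0055,-0.0002,0,4.5],[-0.0055,-0.0002,0,4.5],[-0.0055,-0.0002,0,4.5],[-0.0055,-0.0002,0,4.5]]}}

```text
time_s: 25.63
tool_pos: [0.4824, -0.2538, 0.0924]
eef_rot: [-2.034, 2.392, -0.008]
ft_force: [1.2, -2.1, -1.2]
grip_width: 0.0234
```

Request:
{"method": "play_rows", "body": {"deltas": [[-0.0055,-0.0002,0,4.5],[-0.0055,-0.0002,0,4.5],[-0.0055,-0.0002,0,4.5],[-0.0055,-0.0002,0,4.5],[-0.0055,-0.0002,0,4.5]]}}

```text
time_s: 26.05
tool_pos: [0.4919, -0.2284, 0.0925]
eef_rot: [-1.529, 2.743, -0.008]
ft_force: [0.1, -3.2, 0.1]
grip_width: 0.0232
```

Request:
{"method": "play_rows", "body": {"deltas": [[-0.0055,-0.0002,0,4.5],[-0.0055,-0.0002,0,4.5],[-0.0055,-0.0002,0,4.5],[0,0,0,0],[0,0,0,0]]}}

```text
time_s: 26.47
tool_pos: [0.5013, -0.215, 0.0921]
eef_rot: [-1.205, 2.9, -0.004]
ft_force: [-1.3, -3.0, 2.0]
grip_width: 0.0237
```

```bash
python3 - <<'E'
from h import *
to(.482,-.280,0.090,-140)
h=np.array([.5498,-.266])
s,R,y0=tool(); p=s["tool_pos"][:2]-h; print("r",np.hypot(*p),"ang",np.degrees(np.arctan2(p[1],p[0]))%360)
print("tool force",R.T@s["ft_force"])
d=eyes.get_image("wrist");save(d["pixels"],"w17")
E
```

```text
t 26.47 pos [ 0.5013 -0.215   0.0921] yaw -134.88 j6 1.93 f [-1.3 -3.   2. ] w 0.0237
tool shift [ 0.0596 -0.0322  0.0022] if turned first: [ 0.0565 -0.0374  0.0022] turn 5.12 or -174.88
r 0.07036342842254971 ang 133.59678296924838
tool force [ 3.0044513  -1.17795047 -2.00675606]
```

View pics/w17.png

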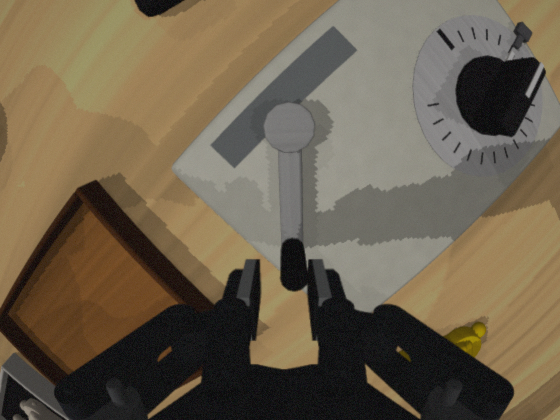

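Request:
{"method": "play_rows", "body": {"deltas": [[-0.0037,-0.0001,0,3],[-0.0037,-0.0001,0,3],[0,0,0,0],[0,0,0,0]]}}

```text
time_s: 26.85
tool_pos: [0.5059, -0.2096, 0.0912]
eef_rot: [1.051, -2.96, 0.001]
ft_force: [-3.0, -3.2, 2.8]
grip_width: 0.0235
```

Request:
{"method": "play_rows", "body": {"deltas": [[-0.0025,-0.0001,0,2],[0,0,0,0],[0,0,0,0]]}}

```text
time_s: 27.1
tool_pos: [0.5078, -0.2079, 0.0909]
eef_rot: [0.998, -2.978, -0.0]
ft_force: [-2.7, -3.4, 2.8]
grip_width: 0.0233
```

Request:
{"method": "play_rows", "body": {"deltas": [[-0.0015,0,0,1],[0,0,0,0],[0,0,0,0]]}}

```text
time_s: 27.35
tool_pos: [0.5088, -0.2071, 0.0908]
eef_rot: [0.97, -2.987, 0.0]
ft_force: [-3.8, -4.9, 3.9]
grip_width: 0.0237
```

Request:
{"method": "play_rows", "body": {"deltas": [[-0.0015,0,0,1],[0,0,0,0],[0,0,0,0]]}}

```text
time_s: 27.6
tool_pos: [0.5091, -0.207, 0.0908]
eef_rot: [0.945, -2.993, 0.002]
ft_force: [-6.1, -6.6, 3.6]
grip_width: 0.0234
```

Request:
{"method": "play_rows", "body": {"deltas": [[-0.0015,0,0,1],[0,0,0,0],[0,0,0,0]]}}

```text
time_s: 27.85
tool_pos: [0.5094, -0.207, 0.0907]
eef_rot: [0.919, -2.998, 0.003]
ft_force: [-9.1, -10.5, 4.9]
grip_width: 0.0237
```

```bash
python3 - <<'E'
from h import *
to(.482,-.280,0.090,-140)
h=np.array([.5498,-.266])
s,R,y0=tool(); p=s["tool_pos"][:2]-h; print("r",np.hypot(*p),"ang",np.degrees(np.arctan2(p[1],p[0]))%360)
print("tool force",R.T@s["ft_force"])
d=eyes.get_image("wrist");save(d["pixels"],"w18",(100,80,450,330),2)
E
```

```text
t 27.85 pos [ 0.5094 -0.207   0.0907] yaw -145.91 j6 2.15 f [ -9.1 -10.5   4.9] w 0.0237
tool shift [ 0.0636 -0.0451  0.0011] if turned first: [ 0.0679 -0.0383  0.0011] turn -5.91 or 174.09
r 0.07149899604135561 ang 124.41774697747945
tool force [13.46432246 -3.61632283 -4.86425359]
```

View pics/w18.png

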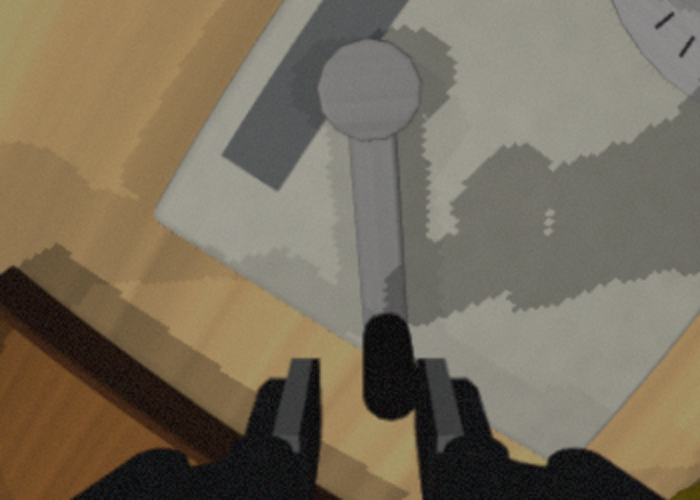

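Request:
{"method": "play_rows", "body": {"deltas": [[0,0,0,0],[0,0,0,0],[0,0,0,0],[0,0,0,0],[0,0,0,0]]}}

```text
time_s: 28.32
tool_pos: [0.5094, -0.207, 0.0907]
eef_rot: [0.919, -2.998, 0.003]
ft_force: [-7.7, -10.4, 4.5]
grip_width: 0.0234
```

Request:
{"method": "play_rows", "body": {"deltas": [[0,0,0,0],[0,0,0,0],[0,0,0,0],[0,0,0,0],[0,0,0,0]]}}

```text
time_s: 28.73
tool_pos: [0.5094, -0.207, 0.0907]
eef_rot: [0.919, -2.998, 0.003]
ft_force: [-8.3, -9.5, 4.8]
grip_width: 0.0235
```

Request:
{"method": "play_rows", "body": {"deltas": [[0,0,0,0],[0,0,0,0],[0,0,0,0],[0,0,0,0],[0,0,0,0]]}}

```text
time_s: 29.15
tool_pos: [0.5094, -0.207, 0.0907]
eef_rot: [0.919, -2.998, 0.003]
ft_force: [-8.5, -9.3, 4.4]
grip_width: 0.0235
```

```bash
python3 - <<'E'
from h import *
d=eyes.get_image("top");save(d["pixels"],"t19",(100,120,450,330),2.2)
E
```

```text
(no output)
```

View pics/t19.png

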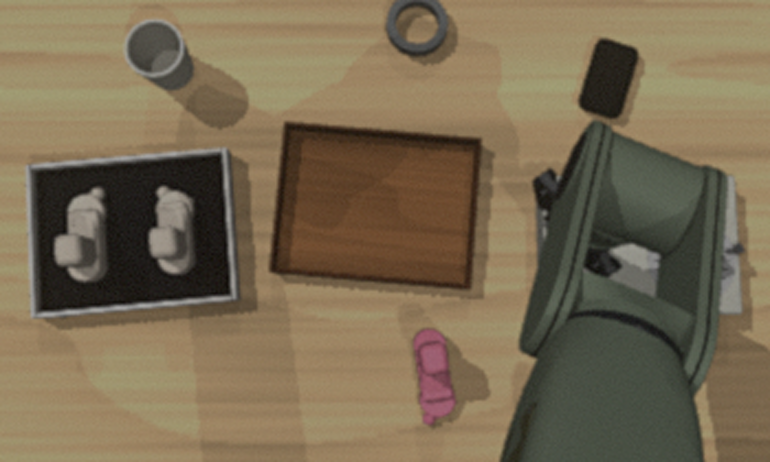

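Request:
{"method": "play_rows", "body": {"deltas": [[0.0055,-0.0002,0,-4.5],[0.0055,-0.0002,0,-4.5],[0.0055,-0.0002,0,-4.5],[0.0055,-0.0002,0,-4.5],[0.0055,-0.0002,0,-4.5]]}}

```text
time_s: 29.62
tool_pos: [0.4916, -0.2239, 0.0904]
eef_rot: [1.491, -2.764, -0.003]
ft_force: [-2.0, -0.7, 0.7]
grip_width: 0.0235
```

Request:
{"method": "play_rows", "body": {"deltas": [[0.0055,-0.0002,0,-4.5],[0.0055,-0.0002,0,-4.5],[0.0055,-0.0002,0,-4.5],[0.0055,-0.0002,0,-4.5],[0.0055,-0.0002,0,-4.5]]}}

```text
time_s: 30.03
tool_pos: [0.4816, -0.2493, 0.0903]
eef_rot: [-2.002, 2.421, 0.003]
ft_force: [-1.2, -0.6, 0.1]
grip_width: 0.0234
```

Request:
{"method": "play_rows", "body": {"deltas": [[0.0055,-0.0002,0,-4.5],[0.0055,-0.0002,0,-4.5],[0.0055,-0.0002,0,-4.5],[0.0055,-0.0002,0,-4.5],[0.0055,-0.0002,0,-4.5]]}}

```text
time_s: 30.45
tool_pos: [0.4823, -0.2767, 0.0904]
eef_rot: [-2.434, 1.983, 0.001]
ft_force: [-0.7, 0.3, -0.1]
grip_width: 0.0234
```

```bash
python3 - <<'E'
from h import *
to(.482,-.280,0.090,-78)
d=eyes.get_image("wrist");save(d["pixels"],"w20")
E
```

```text
t 30.45 pos [ 0.4823 -0.2767  0.0904] yaw -78.34 j6 0.82 f [-0.7  0.3 -0.1] w 0.0234
tool shift [0.0032 0.001  0.0004] if turned first: [0.0032 0.001  0.0004] turn -0.34 or 179.66
```

View pics/w20.png

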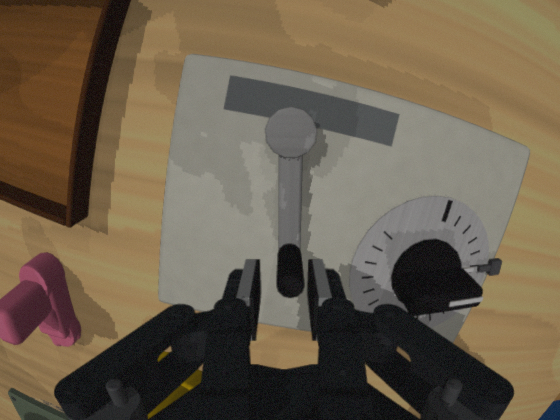

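Request:
{"method": "play_rows", "body": {"deltas": [[0.002,0,0,0],[0,0,-0.03,0],[0,0,-0.03,0],[0,0,-0.03,0],[0,0,0,0]]}}

```text
time_s: 30.92
tool_pos: [0.4858, -0.2801, 0.1868]
eef_rot: [-2.428, 1.989, -0.018]
ft_force: [0.2, 0.7, -0.0]
grip_width: 0.0231
```

```bash
python3 - <<'E'
from h import *
to(.4797,-.3763,0.165,-165.3)
E
```

```text
t 30.92 pos [ 0.4858 -0.2801  0.1868] yaw -78.65 j6 0.83 f [ 0.2  0.7 -0. ] w 0.0231
tool shift [0.093  0.0251 0.0222] if turned first: [ 0.0305 -0.0914  0.0222] turn 86.65 or -93.35
```

Request:
{"method": "play_rows", "body": {"deltas": [[0.031,0.008,0.005,0],[0.031,0.008,0.005,0],[0.031,0.008,0.005,0],[0,0,0,7],[0,0,0,7]], "fingers": 0}}

```text
time_s: 31.33
tool_pos: [0.4772, -0.3758, 0.1644]
eef_rot: [-2.16, 2.28, 0.003]
ft_force: [-0.3, 0.4, -0.4]
grip_width: 0.082
```

Request:
{"method": "play_rows", "body": {"deltas": [[0,0,0,7],[0,0,0,7],[0,0,0,7],[0,0,0,7],[0,0,0,7]]}}

```text
time_s: 31.75
tool_pos: [0.4776, -0.3741, 0.1651]
eef_rot: [-1.377, 2.823, 0.002]
ft_force: [0.2, 0.2, 0.8]
grip_width: 0.0851
```

Request:
{"method": "play_rows", "body": {"deltas": [[0,0,0,7],[0,0,0,7],[0,0,0,7],[0,0,0,7],[0,0,0,7]]}}

```text
time_s: 32.17
tool_pos: [0.4776, -0.3741, 0.1651]
eef_rot: [-0.465, 3.107, 0.002]
ft_force: [0.2, 0.3, -0.4]
grip_width: 0.0852
```

Request:
{"method": "play_rows", "body": {"deltas": [[0,0,0,2.6],[0,0,0,0],[0,0,0,0],[0,0,0,0],[0,0,0,0]]}}

```text
time_s: 32.58
tool_pos: [0.4775, -0.3747, 0.1656]
eef_rot: [-0.407, 3.115, 0.0]
ft_force: [-0.6, 0.5, 0.6]
grip_width: 0.0852
```

```bash
python3 - <<'E'
from h import *
to(.4797,-.3763,0.088,-165.2)
dialangle("21")
d=eyes.get_image("wrist");save(d["pixels"],"w21")
E
```

```text
t 32.58 pos [ 0.4775 -0.3747  0.1656] yaw -165.12 j6 2.2 f [-0.6  0.5  0.6] w 0.0852
tool shift [-0.0017 -0.0021  0.0776] if turned first: [-0.0017 -0.0021  0.0776] turn 0.08 or -179.92
1269 ((479.7580871582031, -376.44390869140625), (13.877300262451172, 49.65805435180664), 14.236258506774902)
pca world deg 104.1988386740788
```

View pics/w21.png

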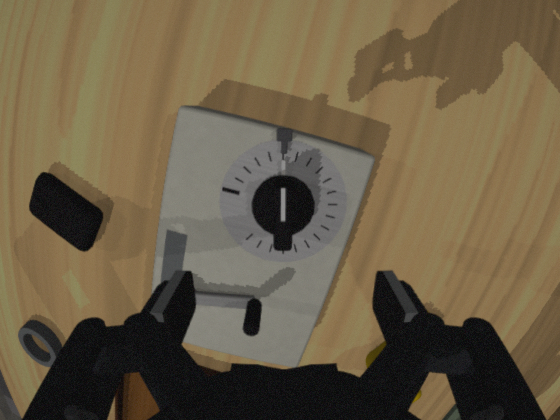

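Request:
{"method": "play_rows", "body": {"deltas": [[-0.0017,-0.0018,0.027,0.3],[0,0,0.027,0],[0,0,0.0236,0],[0,0,0,0],[0,0,0,0]]}}

```text
time_s: 33.15
tool_pos: [0.479, -0.3759, 0.0874]
eef_rot: [0.398, -3.115, -0.003]
ft_force: [0.8, -0.2, 1.0]
grip_width: 0.0854
```

Request:
{"method": "play_rows", "body": {"deltas": [[0,0,0,0],[0,0,0,0],[0,0,0,0],[0,0,0,0],[0,0,0,0]], "fingers": 255, "force": 30}}

```text
time_s: 33.57
tool_pos: [0.4798, -0.3765, 0.0891]
eef_rot: [-0.398, 3.115, -0.002]
ft_force: [0.7, -0.3, 0.2]
grip_width: 0.0261
```

Request:
{"method": "play_rows", "body": {"deltas": [[0,0,0,0],[0,0,0,0],[0,0,0,-5],[0,0,0,-5],[0,0,0,-5]]}}

```text
time_s: 33.98
tool_pos: [0.479, -0.3766, 0.0889]
eef_rot: [0.808, -3.035, 0.001]
ft_force: [-2.5, -0.3, 3.9]
grip_width: 0.0106
```

Request:
{"method": "play_rows", "body": {"deltas": [[0,0,0,-6],[0,0,0,-6],[0,0,0,-6],[0,0,0,-6],[0,0,0,-6]]}}

```text
time_s: 34.4
tool_pos: [0.4792, -0.3765, 0.0889]
eef_rot: [1.567, -2.722, 0.0]
ft_force: [-2.5, 0.0, 4.4]
grip_width: 0.0107
```

Request:
{"method": "play_rows", "body": {"deltas": [[0,0,0,-6],[0,0,0,-6],[0,0,0,-6],[0,0,0,-6],[0,0,0,-6]]}}

```text
time_s: 34.82
tool_pos: [0.4792, -0.3763, 0.0889]
eef_rot: [2.218, -2.224, -0.0]
ft_force: [-2.9, -0.2, 4.0]
grip_width: 0.0107
```

```bash
python3 - <<'E'
from h import *
to(.4797,-.3763,0.088,-90)
E
```

```text
t 34.82 pos [ 0.4792 -0.3763  0.0889] yaw -90.16 j6 0.89 f [-2.9 -0.2  4. ] w 0.0107
tool shift [-0.     -0.0005  0.0009] if turned first: [-0.     -0.0005  0.0009] turn -0.16 or 179.84
```

Request:
{"method": "play_rows", "body": {"deltas": [[0,0,0,0],[0,0,0,0],[0,0,0,0]]}}

```text
time_s: 35.07
tool_pos: [0.4792, -0.3763, 0.0888]
eef_rot: [2.209, -2.233, 0.0]
ft_force: [-3.3, -0.3, 5.7]
grip_width: 0.0105
```

Request:
{"method": "play_rows", "body": {"deltas": [[0,0,0,0],[0,0,0,0],[0,0,0,0],[0,0,0,0],[0,0,0,0]], "fingers": 0}}

```text
time_s: 35.48
tool_pos: [0.4796, -0.3762, 0.088]
eef_rot: [-2.212, 2.23, 0.0]
ft_force: [0.7, -0.1, 0.7]
grip_width: 0.0708
```

Request:
{"method": "play_rows", "body": {"deltas": [[0,0,0,0],[0,0,-0.025,0],[0,0,-0.025,0],[0,0,-0.025,0],[0,0,0,0]]}}

```text
time_s: 35.9
tool_pos: [0.482, -0.3782, 0.1686]
eef_rot: [-2.212, 2.229, -0.016]
ft_force: [0.4, 0.1, 0.7]
grip_width: 0.0855
```

Request:
{"method": "play_rows", "body": {"deltas": [[0,0,0,0],[0,0,0,0]]}}

```text
time_s: 36.07
tool_pos: [0.4791, -0.3759, 0.1626]
eef_rot: [2.213, -2.23, -0.002]
ft_force: [-0.8, -0.1, -0.4]
grip_width: 0.0853
```

```bash
python3 - <<'E'
from h import *
to(.4797,-.3763,0.088,-90)
dialangle("22")
d=eyes.get_image("wrist");save(d["pixels"],"w22",(150,100,420,300),2.8)
d=eyes.get_image("top");save(d["pixels"],"t22",(100,120,450,330),2.2)
E
```

```text
t 36.07 pos [ 0.4791 -0.3759  0.1626] yaw -90.45 j6 0.89 f [-0.8 -0.1 -0.4] w 0.0853
tool shift [ 0.0004 -0.0006  0.0746] if turned first: [ 0.0005 -0.0006  0.0746] turn -0.45 or 179.55
1294 ((480.29144287109375, -375.8811950683594), (13.825216293334961, 49.428627014160156), 89.05088806152344)
pca world deg 179.07646641897438
```

View pics/o_22.png

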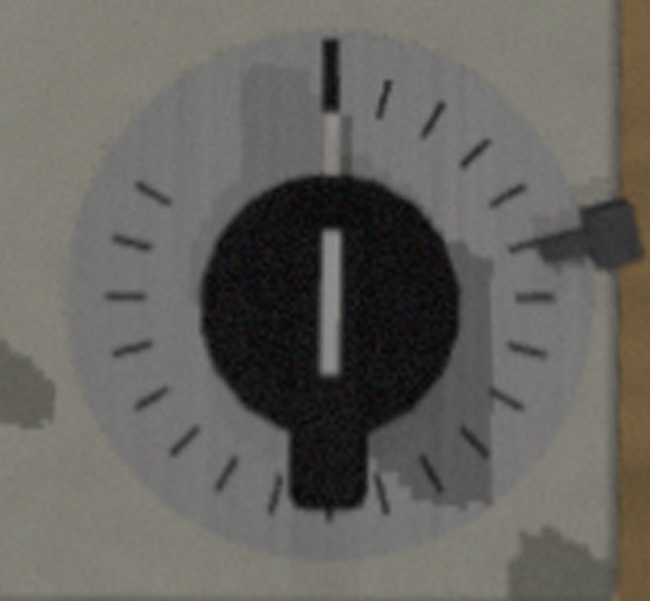

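View pics/t22.png

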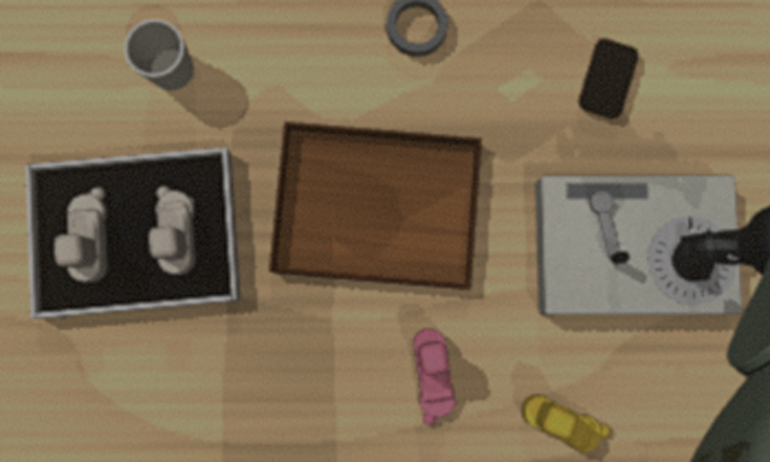

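Request:
{"method": "play_rows", "body": {"deltas": [[0,0,-0.03,0],[-0.0393,-0.0013,0,0],[-0.0393,-0.0013,0,0],[-0.0393,-0.0013,0,0],[-0.0393,-0.0013,0,0]]}}

```text
time_s: 36.68
tool_pos: [0.4854, -0.2176, 0.1925]
eef_rot: [2.211, -2.231, -0.002]
ft_force: [0.4, 1.0, 0.3]
grip_width: 0.0851
```

Request:
{"method": "play_rows", "body": {"deltas": [[-0.0393,-0.0013,0,0],[-0.0393,-0.0013,0,0],[-0.0393,-0.0013,0,0],[-0.0393,-0.0013,0,0],[-0.0393,-0.0013,0,0]]}}

```text
time_s: 37.1
tool_pos: [0.4934, -0.0208, 0.1927]
eef_rot: [2.212, -2.23, -0.001]
ft_force: [1.1, 0.3, -0.1]
grip_width: 0.0855
```

Request:
{"method": "play_rows", "body": {"deltas": [[-0.0393,-0.0013,0,0],[-0.0393,-0.0013,0,0],[-0.0393,-0.0013,0,0],[-0.0393,-0.0013,0,0],[-0.0393,-0.0013,0,0]]}}

```text
time_s: 37.52
tool_pos: [0.5014, 0.1757, 0.1926]
eef_rot: [2.212, -2.229, -0.0]
ft_force: [0.4, 0.2, 0.4]
grip_width: 0.0854
```

Request:
{"method": "play_rows", "body": {"deltas": [[-0.0393,-0.0013,0,0],[-0.0393,-0.0013,0,0],[0,0,0,-7],[0,0,0,-7],[0,0,0,-7]]}}

```text
time_s: 37.93
tool_pos: [0.5047, 0.2533, 0.1921]
eef_rot: [2.588, -1.778, -0.001]
ft_force: [-0.3, -0.1, 1.3]
grip_width: 0.0855
```

Request:
{"method": "play_rows", "body": {"deltas": [[0,0,0,-7],[0,0,0,-7],[0,0,0,-7],[0,0,0,-7],[0,0,0,-7]]}}

```text
time_s: 38.35
tool_pos: [0.5049, 0.2523, 0.1923]
eef_rot: [3.002, -0.921, -0.002]
ft_force: [0.1, 0.3, -0.3]
grip_width: 0.0853
```

Request:
{"method": "play_rows", "body": {"deltas": [[0,0,0,-7],[0,0,0,-7],[0,0,0,-7],[0,0,0,-7],[0,0,0,-7]]}}

```text
time_s: 38.77
tool_pos: [0.5049, 0.2522, 0.1923]
eef_rot: [3.141, 0.025, -0.002]
ft_force: [0.1, -0.4, 0.5]
grip_width: 0.0856
```

Request:
{"method": "play_rows", "body": {"deltas": [[0,0,0,-4.3],[0,0,0,0],[0,0,0,0],[0,0,0,0]]}}

```text
time_s: 39.1
tool_pos: [0.5051, 0.2523, 0.1928]
eef_rot: [3.139, 0.13, -0.001]
ft_force: [0.1, 0.3, 0.9]
grip_width: 0.0853
```

```bash
cat >> h.py <<'E'
def stumps(zlo,zhi,box):
    d,W=wcloud()
    m=(W[...,2]>zlo)&(W[...,2]<zhi)&(W[...,0]>box[0])&(W[...,0]<box[1])&(W[...,1]>box[2])&(W[...,1]<box[3])
    n,l,st,c=cv2.connectedComponentsWithStats(m.astype(np.uint8))
    for i in range(1,n):
        if st[i,4]>60: print(c[i].round(),st[i,4],np.median(W[l==i],0).round(4),cv2.minAreaRect(W[l==i][:,:2].astype(np.float32)*1000))
    return d,W
E
python3 - <<'E'
from h import *
to(.500,.2535,0.089,4.88)
d,W=stumps(.1,.112,(.4,.65,.18,.43))
save(d["pixels"],"w23")
E
```

```text
t 39.1 pos [0.5051 0.2523 0.1928] yaw 4.76 j6 0.36 f [0.1 0.3 0.9] w 0.0853
tool shift [-0.0049 -0.0017  0.1038] if turned first: [-0.0049 -0.0017  0.1038] turn -0.12 or 179.88
[277.  70.] 1853 [0.4924 0.36   0.1052] ((492.4407043457031, 360.5884704589844), (35.084835052490234, 29.85421371459961), 4.672553539276123)
[277. 213.] 1584 [0.5006 0.2548 0.1052] ((500.378662109375, 252.9427947998047), (34.909507751464844, 30.922298431396484), 4.405428886413574)
```

View pics/w23.png

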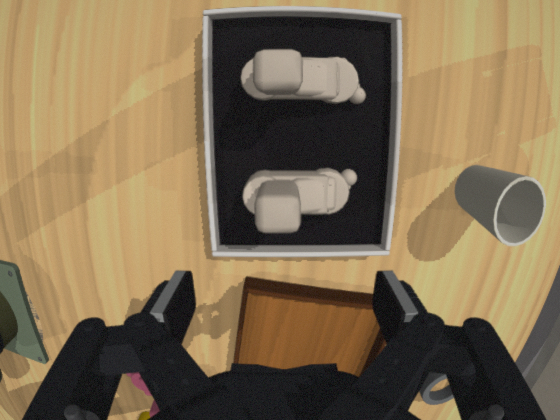

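Request:
{"method": "play_rows", "body": {"deltas": [[-0.0049,-0.0013,0.03,0],[0,0,0.03,0],[0,0,0.03,0],[0,0,0.014,0],[0,0,0,0]]}}

```text
time_s: 39.57
tool_pos: [0.4978, 0.2521, 0.0856]
eef_rot: [3.136, 0.132, -0.011]
ft_force: [-0.3, -0.1, 0.5]
grip_width: 0.0853
```

Request:
{"method": "play_rows", "body": {"deltas": [[0,0,0,0],[0,0,0,0],[0,0,0,0],[0,0,0,0],[0,0,0,0]], "fingers": 255, "force": 35}}

```text
time_s: 39.98
tool_pos: [0.5011, 0.2537, 0.0907]
eef_rot: [-3.138, -0.133, -0.004]
ft_force: [-0.4, -0.5, 4.7]
grip_width: 0.035
```

Request:
{"method": "play_rows", "body": {"deltas": [[0,0,0,0],[0,0,0,0],[0,0,0,0],[0,0,-0.01,0],[0,0,-0.02,0]]}}

```text
time_s: 40.4
tool_pos: [0.4983, 0.2523, 0.1176]
eef_rot: [3.136, 0.133, -0.009]
ft_force: [0.0, 0.5, -1.5]
grip_width: 0.035
```

Request:
{"method": "play_rows", "body": {"deltas": [[0,0,-0.035,0],[0,0,-0.03,0],[0,0,0,0],[0,0,0,0],[0,0,0,0]]}}

```text
time_s: 40.82
tool_pos: [0.4993, 0.2528, 0.1835]
eef_rot: [3.138, 0.133, -0.003]
ft_force: [-0.2, 0.3, -2.6]
grip_width: 0.0353
```

```bash
python3 - <<'E'
from h import *
to(.522,-.0454,0.185,-5.4)
E
```

```text
t 40.82 pos [0.4993 0.2528 0.1835] yaw 4.86 j6 0.36 f [-0.2  0.3 -2.6] w 0.0353
tool shift [-0.0027  0.299  -0.0012] if turned first: [ 0.0506  0.2947 -0.0012] turn 10.26 or -169.74
```

Request:
{"method": "play_rows", "body": {"deltas": [[-0.0003,0.0374,0,0],[-0.0003,0.0374,0,0],[-0.0003,0.0374,0,0],[-0.0003,0.0374,0,0],[-0.0003,0.0374,0,0]]}}

```text
time_s: 41.23
tool_pos: [0.513, 0.0651, 0.1822]
eef_rot: [3.138, 0.134, -0.007]
ft_force: [0.0, -0.2, -1.9]
grip_width: 0.0349
```

Request:
{"method": "play_rows", "body": {"deltas": [[-0.0003,0.0374,0,0],[-0.0003,0.0374,0,0],[-0.0003,0.0374,0,0],[0,0,0,5.1],[0,0,0,5.1]]}}

```text
time_s: 41.65
tool_pos: [0.5218, -0.0473, 0.1821]
eef_rot: [-3.138, 0.16, 0.007]
ft_force: [1.1, 0.1, -2.4]
grip_width: 0.0351
```

Request:
{"method": "play_rows", "body": {"deltas": [[0,0,0,0],[0,0,0,0],[0,0,0,0]]}}

```text
time_s: 41.9
tool_pos: [0.5225, -0.0447, 0.1832]
eef_rot: [-3.138, 0.143, 0.003]
ft_force: [-0.1, 0.3, -1.5]
grip_width: 0.035
```

```bash
python3 - <<'E'
from h import *
to(.522,-.0454,0.078,-5.4)
d=eyes.get_image("wrist");save(d["pixels"],"w24")
E
```

```text
t 41.9 pos [ 0.5225 -0.0447  0.1832] yaw -5.21 j6 -0.02 f [-0.1  0.3 -1.5] w 0.035
tool shift [-0.0002  0.0007  0.1052] if turned first: [-0.0002  0.0007  0.1052] turn 0.19 or -179.81
```

View pics/w24.png

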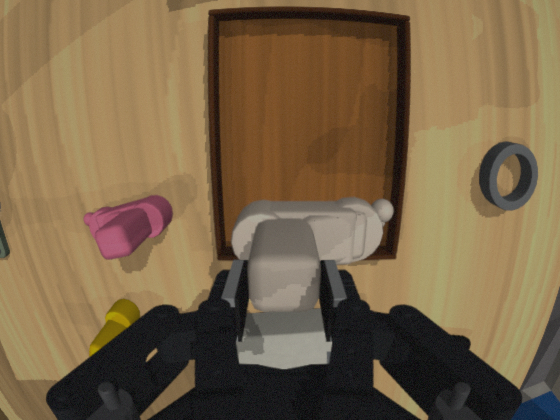

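Request:
{"method": "play_rows", "body": {"deltas": [[0,0,0.03,0],[0,0,0.03,0],[0,0,0.03,0],[0,0,0.009,0],[0,0,0,0]]}}

```text
time_s: 42.37
tool_pos: [0.5212, -0.0445, 0.0829]
eef_rot: [-3.138, 0.144, 0.01]
ft_force: [0.1, 0.7, -1.9]
grip_width: 0.0349
```

Request:
{"method": "play_rows", "body": {"deltas": [[0,0,0.001,0],[0,0,0.001,0],[0,0,0,0],[0,0,0,0]]}}

```text
time_s: 42.7
tool_pos: [0.5241, -0.0452, 0.0846]
eef_rot: [3.138, -0.146, 0.005]
ft_force: [-0.7, 0.5, -1.4]
grip_width: 0.035
```

Request:
{"method": "play_rows", "body": {"deltas": [[0,0,0.002,0],[0,0,0,0],[0,0,0,0]]}}

```text
time_s: 42.95
tool_pos: [0.5231, -0.0451, 0.0814]
eef_rot: [3.138, -0.147, 0.001]
ft_force: [-0.7, 0.2, -1.8]
grip_width: 0.035
```

Request:
{"method": "play_rows", "body": {"deltas": [[0,0,0.001,0],[0,0,0,0],[0,0,0,0]]}}

```text
time_s: 43.2
tool_pos: [0.5231, -0.0451, 0.0801]
eef_rot: [3.138, -0.147, -0.0]
ft_force: [0.3, 0.3, -2.3]
grip_width: 0.0352
```

Request:
{"method": "play_rows", "body": {"deltas": [[0,0,0.0015,0],[0,0,0,0],[0,0,0,0]]}}

```text
time_s: 43.45
tool_pos: [0.5231, -0.0452, 0.0797]
eef_rot: [3.138, -0.146, 0.001]
ft_force: [-3.9, -0.8, 5.8]
grip_width: 0.0351
```

Request:
{"method": "play_rows", "body": {"deltas": [[0,0,0.001,0],[0,0,0,0],[0,0,0,0]]}}

```text
time_s: 43.7
tool_pos: [0.5231, -0.0452, 0.0797]
eef_rot: [3.138, -0.146, 0.001]
ft_force: [-5.2, 0.1, 12.2]
grip_width: 0.0351
```

Request:
{"method": "play_rows", "body": {"deltas": [[0,0,-0.0015,0],[0,0,0,0],[0,0,0,0],[0,0,0,0],[0,0,0,0]], "fingers": 0}}

```text
time_s: 44.12
tool_pos: [0.5231, -0.0451, 0.079]
eef_rot: [3.138, -0.146, -0.0]
ft_force: [0.5, 0.1, -0.5]
grip_width: 0.0856
```

Request:
{"method": "play_rows", "body": {"deltas": [[0,0,-0.02,0],[0,0,-0.035,0],[0,0,-0.035,0],[0,0,-0.02,0],[0,0,0,0]]}}

```text
time_s: 44.53
tool_pos: [0.5261, -0.0454, 0.194]
eef_rot: [3.137, -0.146, 0.016]
ft_force: [1.3, -0.3, -0.1]
grip_width: 0.0852
```

```bash
python3 - <<'E'
from h import *
to(.492,.3605,0.19,4.7)
d=eyes.get_image("wrist");save(d["pixels"],"w25")
d=eyes.get_image("top");save(d["pixels"],"t25",(100,120,450,330),2.2)
E
```

```text
t 44.53 pos [ 0.5261 -0.0454  0.194 ] yaw -5.34 j6 -0.01 f [ 1.3 -0.3 -0.1] w 0.0852
tool shift [-0.0717 -0.401   0.0032] if turned first: [-0.0007 -0.4073  0.0032] turn -10.04 or 169.96
```

View pics/w25.png

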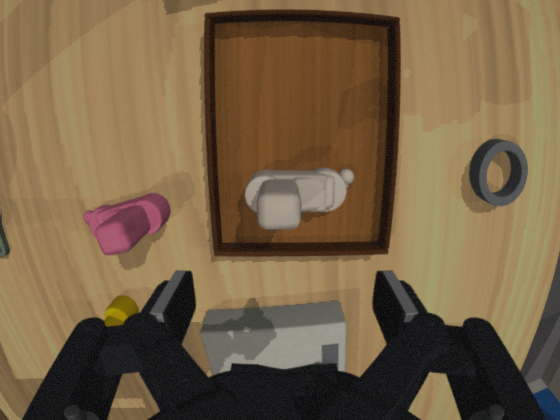

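View pics/t25.png

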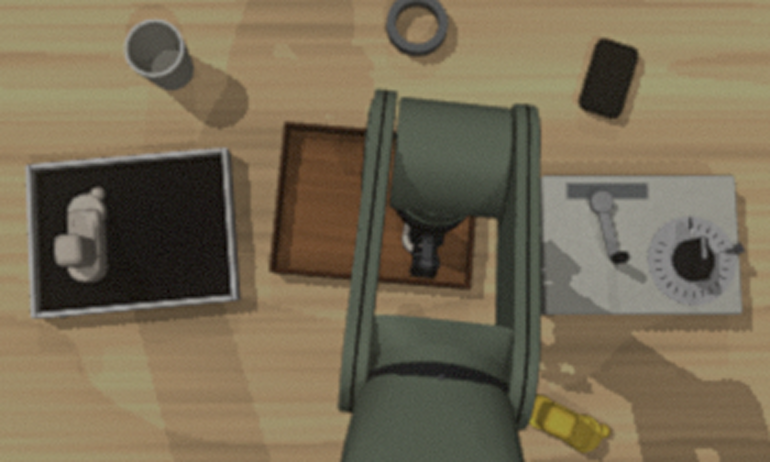

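Cast 2 stands in the tray. Now cast 1.

Request:
{"method": "play_rows", "body": {"deltas": [[-0.0063,-0.0365,0,0],[-0.0063,-0.0365,0,0],[-0.0063,-0.0365,0,0],[-0.0063,-0.0365,0,0],[-0.0063,-0.0365,0,0]]}}

```text
time_s: 45.05
tool_pos: [0.5072, 0.1408, 0.187]
eef_rot: [3.137, -0.147, -0.006]
ft_force: [0.6, 0.6, -0.1]
grip_width: 0.0852
```

Request:
{"method": "play_rows", "body": {"deltas": [[-0.0063,-0.0365,0,0],[-0.0063,-0.0365,0,0],[-0.0063,-0.0365,0,0],[-0.0063,-0.0365,0,0],[-0.0063,-0.0365,0,0]]}}

```text
time_s: 45.47
tool_pos: [0.4929, 0.3254, 0.1867]
eef_rot: [3.135, -0.146, -0.006]
ft_force: [0.8, 1.0, -0.1]
grip_width: 0.0853
```

Request:
{"method": "play_rows", "body": {"deltas": [[-0.0063,-0.0365,0,-5],[0,0,0,-5],[0,0,0,0],[0,0,0,0],[0,0,0,0]]}}

```text
time_s: 45.88
tool_pos: [0.4911, 0.3599, 0.1879]
eef_rot: [3.137, 0.123, -0.003]
ft_force: [0.3, 0.4, 0.2]
grip_width: 0.0855
```

```bash
python3 - <<'E'
from h import *
d,W=stumps(.1,.112,(.4,.65,.18,.43))
to(.492,.3605,0.0885,4.7)
save(d["pixels"],"w26")
E
```

```text
[284. 214.] 1638 [0.4919 0.3634 0.1052] ((492.040771484375, 362.3501892089844), (35.073394775390625, 29.250877380371094), 3.953279495239258)
t 45.93 pos [0.4914 0.3598 0.1883] yaw 4.5 j6 0.53 f [ 0.1  0.  -0.1] w 0.0855
tool shift [ 0.0008 -0.0008  0.0998] if turned first: [ 0.0009 -0.0008  0.0998] turn -0.2 or 179.8
```

View pics/w26.png

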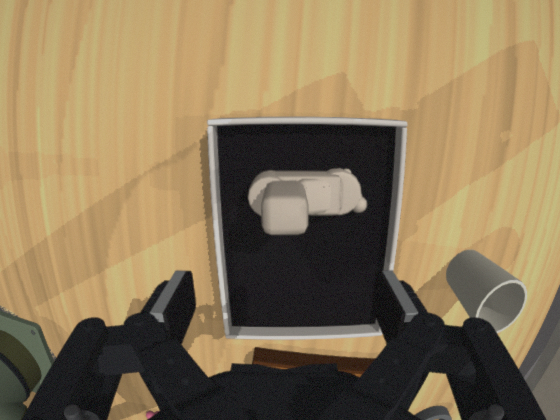

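Request:
{"method": "play_rows", "body": {"deltas": [[0.0008,-0.001,0.03,-0.2],[0,0,0.03,0],[0,0,0.03,0],[0,0,0.0095,0],[0,0,0,0]]}}

```text
time_s: 46.35
tool_pos: [0.4909, 0.3601, 0.087]
eef_rot: [3.135, 0.13, -0.008]
ft_force: [-0.3, -0.3, 0.7]
grip_width: 0.0858
```

Request:
{"method": "play_rows", "body": {"deltas": [[0,0,0,0],[0,0,0,0],[0,0,0,0],[0,0,0,0],[0,0,0,0]], "fingers": 255, "force": 35}}

```text
time_s: 46.77
tool_pos: [0.4928, 0.3628, 0.0915]
eef_rot: [-3.137, -0.133, -0.003]
ft_force: [-0.9, -0.4, 5.5]
grip_width: 0.035
```

Request:
{"method": "play_rows", "body": {"deltas": [[0,0,0,0],[0,0,0,0],[0,0,0,0],[0,0,-0.01,0],[0,0,-0.02,0]]}}

```text
time_s: 47.18
tool_pos: [0.4905, 0.361, 0.1179]
eef_rot: [3.135, 0.133, -0.008]
ft_force: [0.6, -0.6, -2.5]
grip_width: 0.0351
```

Request:
{"method": "play_rows", "body": {"deltas": [[0,0,-0.035,0],[0,0,-0.035,0],[0,0,0,0],[0,0,0,0],[0,0,0,0]]}}

```text
time_s: 47.6
tool_pos: [0.4916, 0.3617, 0.1892]
eef_rot: [3.138, 0.133, -0.002]
ft_force: [-0.3, -0.3, -3.0]
grip_width: 0.0347
```

```bash
python3 - <<'E'
from h import *
to(.5323,.0642,0.185,-5.4)
E
```

```text
t 47.6 pos [0.4916 0.3617 0.1892] yaw 4.86 j6 0.53 f [-0.3 -0.3 -3. ] w 0.0347
tool shift [0.0154 0.2999 0.0044] if turned first: [0.0686 0.2924 0.0044] turn 10.26 or -169.74
```

Request:
{"method": "play_rows", "body": {"deltas": [[0.0019,0.0375,0,0],[0.0019,0.0375,0,0],[0.0019,0.0375,0,0],[0.0019,0.0375,0,0],[0.0019,0.0375,0,0]]}}

```text
time_s: 48.02
tool_pos: [0.5161, 0.1742, 0.1876]
eef_rot: [3.137, 0.134, -0.007]
ft_force: [1.7, -0.2, -2.3]
grip_width: 0.0353
```

Request:
{"method": "play_rows", "body": {"deltas": [[0.0019,0.0375,0,0],[0.0019,0.0375,0,0],[0.0019,0.0375,0,0],[0,0,0,5.1],[0,0,0,5.1]]}}

```text
time_s: 48.43
tool_pos: [0.5316, 0.062, 0.1876]
eef_rot: [3.137, -0.16, -0.007]
ft_force: [-0.5, 0.7, -2.6]
grip_width: 0.0347
```

Request:
{"method": "play_rows", "body": {"deltas": [[0,0,0,0],[0,0,0,0],[0,0,0,0]]}}

```text
time_s: 48.68
tool_pos: [0.5321, 0.0648, 0.1887]
eef_rot: [3.138, -0.143, -0.003]
ft_force: [-0.0, 1.6, -2.9]
grip_width: 0.0352
```

```bash
python3 - <<'E'
from h import *
to(.5323,.0642,0.0795,-5.4)
d=eyes.get_image("wrist");save(d["pixels"],"w27")
E
```

```text
t 48.68 pos [0.5321 0.0648 0.1887] yaw -5.2 j6 0.19 f [-0.   1.6 -2.9] w 0.0352
tool shift [0.0005 0.0005 0.1092] if turned first: [0.0005 0.0005 0.1092] turn 0.2 or -179.8
```

View pics/w27.png

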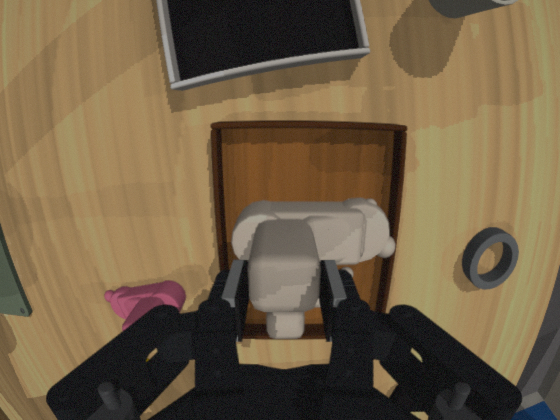

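Request:
{"method": "play_rows", "body": {"deltas": [[0,0,0.03,0],[0,0,0.03,0],[0,0,0.03,0],[0,0,0.015,0],[0,0,0,0]]}}

```text
time_s: 49.15
tool_pos: [0.5308, 0.0649, 0.0818]
eef_rot: [3.137, -0.143, -0.009]
ft_force: [-0.5, -0.6, -2.4]
grip_width: 0.0348
```

Request:
{"method": "play_rows", "body": {"deltas": [[0,0,0.002,0],[0,0,0,0],[0,0,0,0],[0,0,0,0]]}}

```text
time_s: 49.48
tool_pos: [0.5334, 0.0647, 0.0836]
eef_rot: [-3.138, 0.146, -0.003]
ft_force: [-0.6, 0.3, -2.7]
grip_width: 0.0349
```

Request:
{"method": "play_rows", "body": {"deltas": [[0,0,0.0015,0],[0,0,0,0],[0,0,0,0]]}}

```text
time_s: 49.73
tool_pos: [0.5328, 0.0645, 0.0814]
eef_rot: [3.138, -0.146, 0.001]
ft_force: [-0.4, 0.2, -2.3]
grip_width: 0.0352
```

Request:
{"method": "play_rows", "body": {"deltas": [[0,0,0.001,0],[0,0,0,0],[0,0,0,0]]}}

```text
time_s: 49.98
tool_pos: [0.5327, 0.0645, 0.0801]
eef_rot: [3.138, -0.147, -0.0]
ft_force: [-0.3, 1.4, -3.0]
grip_width: 0.035
```

Request:
{"method": "play_rows", "body": {"deltas": [[0,0,0.001,0],[0,0,0,0],[0,0,0,0]]}}

```text
time_s: 50.23
tool_pos: [0.533, 0.0646, 0.0799]
eef_rot: [-3.138, 0.146, -0.001]
ft_force: [-1.2, -1.1, 4.2]
grip_width: 0.0349
```

Request:
{"method": "play_rows", "body": {"deltas": [[0,0,0.001,0],[0,0,0,0],[0,0,0,0]]}}

```text
time_s: 50.48
tool_pos: [0.5331, 0.0646, 0.0798]
eef_rot: [-3.138, 0.147, -0.002]
ft_force: [-2.8, -0.6, 10.6]
grip_width: 0.0349
```

Touching down; release and back well away.

Request:
{"method": "play_rows", "body": {"deltas": [[0,0,-0.0015,0],[0,0,0,0],[0,0,0,0],[0,0,0,0],[0,0,0,0]], "fingers": 0}}

```text
time_s: 50.9
tool_pos: [0.5327, 0.0645, 0.0794]
eef_rot: [3.138, -0.146, -0.0]
ft_force: [0.0, -0.0, -0.1]
grip_width: 0.0855
```

Request:
{"method": "play_rows", "body": {"deltas": [[0,0,-0.02,0],[0,0,-0.035,0],[0,0,-0.04,0],[0,0,-0.04,0],[0,0,0,0]]}}

```text
time_s: 51.32
tool_pos: [0.5372, 0.065, 0.2227]
eef_rot: [-3.136, 0.146, -0.025]
ft_force: [1.6, -0.5, 0.7]
grip_width: 0.0859
```

Request:
{"method": "play_rows", "body": {"deltas": [[-0.02,-0.035,-0.005,0],[-0.02,-0.035,-0.005,0],[-0.02,-0.035,-0.005,0],[-0.02,-0.035,-0.005,0],[-0.02,-0.035,-0.005,0]]}}

```text
time_s: 51.73
tool_pos: [0.4485, 0.2495, 0.2396]
eef_rot: [3.138, -0.147, 0.0]
ft_force: [0.0, 0.5, -0.1]
grip_width: 0.0854
```

Request:
{"method": "play_rows", "body": {"deltas": [[-0.01,-0.035,0,0],[-0.01,-0.035,0,0],[-0.01,-0.035,0,0],[-0.01,-0.035,0,0],[0,0,0,0]]}}

```text
time_s: 52.15
tool_pos: [0.4214, 0.397, 0.2387]
eef_rot: [-3.135, 0.139, 0.001]
ft_force: [0.3, -0.5, -0.1]
grip_width: 0.0855
```

```bash
python3 - <<'E'
from h import *
to(.5323,.0642,0.0795,-5.4)
d,W=cloud("top");save(d["pixels"],"t28",(100,120,450,330),2.2)
m=(W[...,2]>0.085)&(W[...,2]<.11)&(W[...,0]>0.4)&(abs(W[...,1])<.15)
n,l,st,c=cv2.connectedComponentsWithStats(m.astype(np.uint8))
for i in range(1,n):
    if st[i,4]>15: print(st[i,4],W[l==i].mean(0).round(4))
save(d["pixels"],"t28c",(335,185,445,275),7)
d=eyes.get_image("scene");save(d["pixels"],"s28")
E
```

```text
t 52.15 pos [0.4214 0.397  0.2387] yaw -5.06 j6 0.82 f [ 0.3 -0.5 -0.1] w 0.0855
tool shift [0.14   0.3222 0.1581] if turned first: [0.1419 0.3214 0.1581] turn 0.34 or -179.66
160 [0.5335 0.0621 0.0927]
161 [ 0.5228 -0.0462  0.0924]
```

View pics/t28.png

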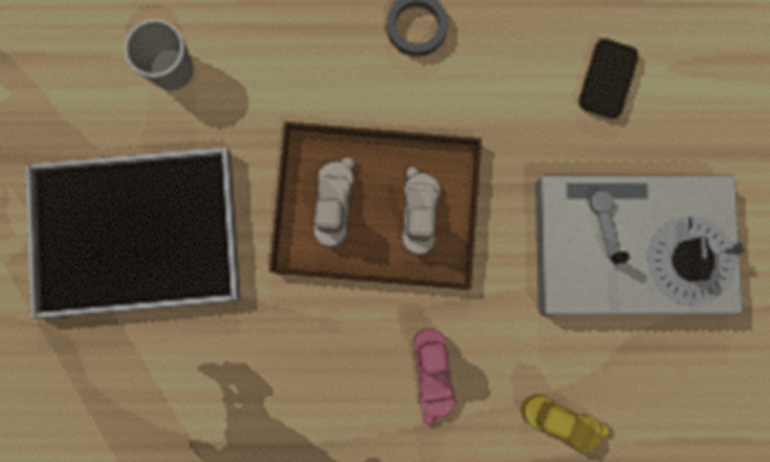

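View pics/s28.png

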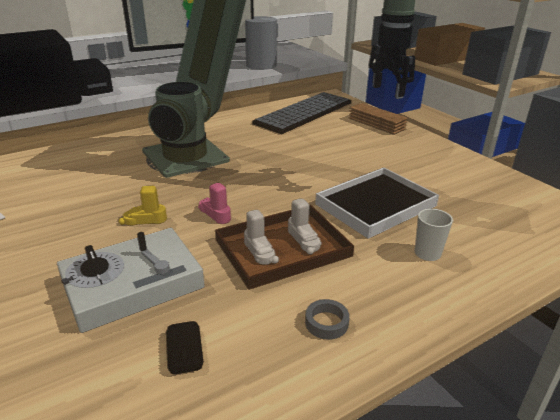

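View pics/t28c.png

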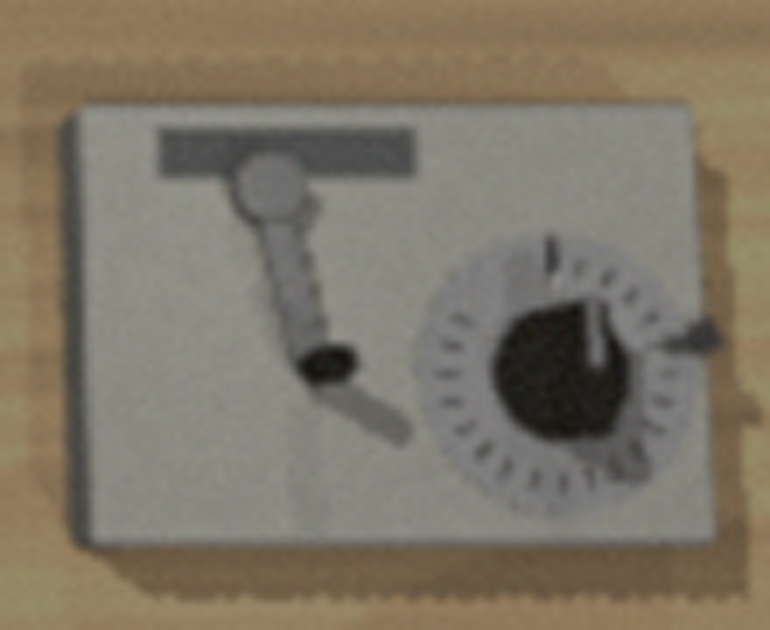

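Request:
{"method": "play_rows", "body": {"deltas": [[0,0,0,0],[0,0,0,0],[0,0,0,0],[0,0,0,0],[0,0,0,0]]}}

```text
time_s: 52.67
tool_pos: [0.4231, 0.3905, 0.2399]
eef_rot: [-3.138, 0.148, -0.0]
ft_force: [0.1, -0.5, -0.3]
grip_width: 0.0854
```

Request:
{"method": "play_rows", "body": {"deltas": [[0,0,0,0],[0,0,0,0],[0,0,0,0],[0,0,0,0],[0,0,0,0]]}}

```text
time_s: 53.08
tool_pos: [0.4227, 0.3912, 0.2396]
eef_rot: [3.138, -0.146, 0.0]
ft_force: [0.2, 0.4, 0.4]
grip_width: 0.0856
```

Request:
{"method": "play_rows", "body": {"deltas": [[0,0,0,0],[0,0,0,0],[0,0,0,0],[0,0,0,0],[0,0,0,0]]}}

```text
time_s: 53.5
tool_pos: [0.4227, 0.3912, 0.2396]
eef_rot: [3.138, -0.146, 0.0]
ft_force: [0.6, -0.7, -0.2]
grip_width: 0.0854
```

Request:
{"method": "play_rows", "body": {"deltas": [[0,0,0,0],[0,0,0,0],[0,0,0,0],[0,0,0,0],[0,0,0,0]]}}

```text
time_s: 53.92
tool_pos: [0.4227, 0.3912, 0.2397]
eef_rot: [3.138, -0.146, 0.0]
ft_force: [-1.0, -0.8, -0.2]
grip_width: 0.0856
```

```bash
python3 - <<'E'
from h import *
d,W=cloud("top");save(d["pixels"],"t29",(100,120,450,330),2.2)
m=(W[...,2]>0.085)&(W[...,2]<.11)&(W[...,0]>0.4)&(abs(W[...,1])<.15)
n,l,st,c=cv2.connectedComponentsWithStats(m.astype(np.uint8))
for i in range(1,n):
    if st[i,4]>15: print(st[i,4],W[l==i].mean(0).round(4))
E
```

```text
159 [0.5335 0.0623 0.0928]
162 [ 0.5228 -0.0461  0.0925]
```

View pics/t29.png

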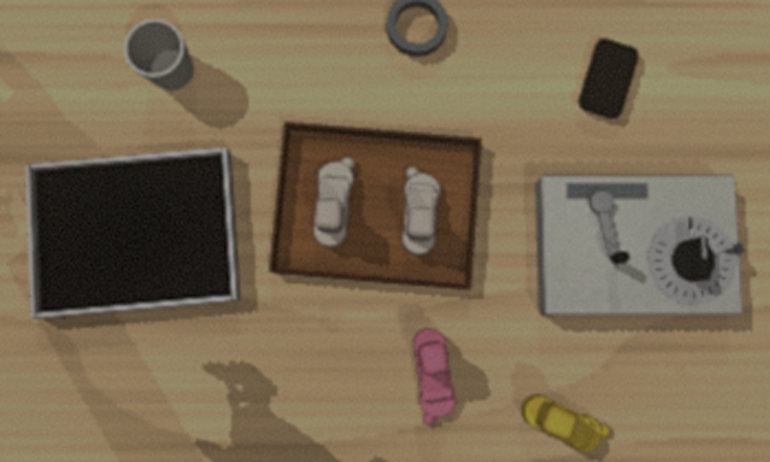

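```bash
python3 -c "
from station import arm
print(arm.hand_in())"
```

```text
the job is handed in; nothing more can be done
None
```

The job was done in the order asked and handed in at about 54 s. No verdict was reported.

- **Scan setup:** Only two white casts were present. I stood both upright and lengthwise on the bed, and turned the dial from about 239° to the tab at about 75°. The measurements of pointer against tab ranged from about 0.5° to 1.3° apart, depending on view and assumed tab height. The one view free of parallax gave about 0.5°.
- **Lever:** I swung it until it stopped moving, with a push of about 13 N, held it there about 1.3 s, then eased it back to rest. Top views just before the push and while it was held showed both casts upright on the bed; a view after it showed them unmoved.
- **Putting back:** I set the dial back to the zero tick, within about 1° in the close-up. Both casts went back into the tray upright.

In the last top view the casts stood still and upright, the lever was at rest, the bystanders and the pink and yellow look-alikes had not visibly moved, and the arm touched nothing. I saw no cast knocked aside at any point, and no check failed.

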